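Set the bag-stamp blocks in the lane

ROBOT

A 6-joint arm with a two-finger parallel gripper is mounted at the origin on the work surface. World frame = base frame: x ahead of the robot, y to its left, z up, the work surface at z = 0. Lengths are in mm, angles in degrees, forces in N, time in s.
With the tool pointing down it reaches from about 350 to 725 mm from the base axis. Payload 4.3 kg.
Tool frame: the origin (TCP) lies midway between the tips of the shut fingers; the grasp point (between the pads) lies 19 mm behind it; z points along the fingers, y is the direction in which the jaws open and shut (so a half turn about z gives the same grasp; the last joint's range is limited). The gripper opens to 85 mm and grips with 20 to 120 N. Pads are 22 mm wide; open, the fingers measure 114 mm over their backs; the gripper's body (76 mm by 85 mm) begins 54 mm behind the grasp point. The pads swing forward as they close: fully open they stand 13 mm farther back than shut.
Start: joints at [65.644, 21.618, 4.641, 73.018, 0, 83.68], TCP at [178.044, 546.782, 201.029] pointing down, gripper open.
Joint ranges: [-156.06, 156.06], [-48.1, 94.91], [-58.44, 69.94], [-101.28, 121.22], [-78.64, 73.56], [-180, 180]. Speed limits (degrees/s): [147.25, 147.25, 180, 180, 180, 180].

INTERFACE

Orientations are given as [roll, pitch, yaw] about the fixed x, y, z axes, in that order (R = Rz(yaw) Ry(pitch) Rx(roll)).
In Python, from station import observe, vision, arm gives the robot as it stands.
- The arm moves only by the tool step_arm, never from a script. Its argument "targets" is a list of rows, each a list of 2 entries, a list of its own where there are three numbers: the shift along the tool's x, y, z as a fraction of full scale, then the turn, a rotation vector about the tool's x, y, z as a fraction of full scale. In form: [[[x, y, z], [ax, ay, az]], ...]. A call has exactly 5 rows; each row is the pose to reach, as a shift and turn from the pose commanded when the call began, along the tool's axes at that moment, turning the shorter way round; what a row does not reach only later rows make up. Full scale, the value 1, is 250 mm for a shift and 180 degrees for a turn. A row lasts 1/8 s, in which the tool goes at most 62.5 mm and 10.7 degrees, less where a joint would pass 70% of its speed; a pose out of reach is approached as far as the arm can. A call with a number of a shift or a turn outside -1 to 1 is refused whole. A call with a gripper value outside its range is refused whole. "grip" is the finger opening in mm, from 0 to 85.4, set as the call begins (left out, the last holds). The fingers move at their own pace and stop on an object; "squeeze" is the grip in N (left out, the last holds). Time passes only in rows, so rows that repeat a pose let the fingers close, or fill a call up. It gives the time, the measured TCP pose, the force and the opening at its end, in the units of the state.
- observe(): the state, without advancing time (a new reading comes with each control period).
- vision.grab_frame(name): name is "scene" or "top"; returns the picture (420x560x3 uint8, blue, green, red); there is no depth.
- vision.camera_params(name): a dict with "K" (3x3 intrinsics, pixels), "D" ([k1, k2, p1, p2, k3] as OpenCV has them; the pictures are not rectified), "cam_to_world" (4x4, takes a point from camera to world coordinates). Camera axes: x right, y down, z forward; pixel columns grow to the right and rows downward; lengths in mm; the calibration is good to about 2 mm. A picture is of the moment at which its call begins. camera_params takes no time and is no camera call.
- arm.sign_off(): hands the job in, once; it reports no verdict.
The state is a dict: "t": time; "joint_positions": joint angles; "joint_vel": joint speeds; "joint_efforts": joint torques, N m; "ee_pos": TCP position; "ee_rot": TCP orientation; "ft_force": force on the tool from outside, world axes, zero at the start; "ft_torque": the same for the moment, N m; "gripper_width": opening from 0.0 (shut) to 1.0 (fully open).
Only numpy, scipy, OpenCV 4.12 (cv2) and the standard library are available. Lean on these libraries where they do the work, as an engineer would, in place of code of your own. Each camera call takes 0.05 s, during which the arm holds its last target.

TASK

Set up the stamp for the bags: slide the block with the straight bar handle out of its bay into the long lane and along it until it is home against the end stop with the thumb-screw knob, and press it there with about 10 N for half a second; then slide the block with the round knob into the lane and press it up against the first block in the same way. Slide the blocks flat on the tray floor, never lifting them out, never push one against the stop or another block with more than 25 N or jam it in the tray with more than 40 N, and leave the block with the cross-shaped handle in its bay and all the other things where they are. Let go of the blocks at the end.

Things in the scene. Friction and masses are not known exactly. Their poses are not given: they have to be found in the camera images.
- tray: Fixed wooden tray, outside 127 (x) by 388 mm (y), walls 22 mm high over the table, floor 8 mm over it. Origin: centre of the underside, on the table. Far half (+x): one lane along y; near half: three bays. Beyond the bays (|y| over 90 mm) the near half is a solid ledge 22 mm high. A block's top is 28 mm and its handle's top 58 mm over the table.
- lane_mid (a point): Middle of the lane, on the tray floor (tray frame x +29, y 0). The lane is straight along y, 56.5 mm wide: far wall's face at tray x = +57.5 mm, near side (divider ends and ledges) at x = +1 mm; it runs from the filler bar to the stop. A block in the lane has its centre near x = +29 mm. Clearances are small: a block pushed crooked catches or jams.
- bays_mid (a point): Middle of the middle bay, on the tray floor (tray frame x -28.5, y 0). Three bays open to the lane (+x), 56.5 mm wide, centred at tray y = -62, 0 and +62 mm; back wall's face at x = -57.5 mm; dividers 5.5 mm thick, as high as the walls, end at x = +1 mm. A block in its bay has its centre near x = -28.5 mm.
- stop: Fixed rigid steel end stop across the lane at its +y or -y end (which end, and its place by 10 mm, vary): bar 52 (x) by 26 (y) mm, 16 mm high on the tray floor, on its middle an upright thumb-screw knob 12 mm wide, top 40 mm over the table. Origin: centre of underside, axes as the tray's. Its face is 13 mm from the origin: a block is home with its centre 40 mm from it, towards the tray's middle.
- filler: Fixed plain steel bar of the same size as the stop but without a knob, closing the opposite end of the lane. Origin as the stop's.
- bar_block: Wooden printing block: square base 54 x 54 mm, 20 mm thick, with one straight upright bar handle on top, 36 mm along x, 12 mm thick (y), 30 mm high, centred. Origin: centre of the underside; z up, x and y along the base's sides (along the tray's x and y at the start). 60 to 130 g. Loose, in one of the three bays. Waxed base, friction about 0.3; pulled high on the handle it can tip and drag.
- round_block: Wooden printing block: square base 54 x 54 mm, 20 mm thick, with an upright round knob on top, 22 mm in diameter, 30 mm high, centred. Origin: centre of the underside; z up, x and y along the base's sides (along the tray's x and y at the start). 60 to 130 g. Loose, in one of the three bays. Waxed base, friction about 0.3; pulled high on the handle it can tip and drag.
- cross_block: Wooden printing block: square base 54 x 54 mm, 20 mm thick, with a plus-shaped upright handle on top, two bars 36 x 10 mm crossing, 30 mm high. Stays in its bay. Origin: centre of the underside; z up, x and y along the base's sides (along the tray's x and y at the start). 60 to 130 g. Loose, in one of the three bays. Waxed base, friction about 0.3; pulled high on the handle it can tip and drag.
- tin: Bystander: round aluminium tin, 38 mm wide, 18 mm high, standing on one ledge of the tray. Origin: centre of the underside.
- eraser: Bystander: cork piece 26 x 45 x 16 mm on the other ledge of the tray. Origin: centre of the underside.
- paste_dish: Bystander: white bowl, 96 mm wide, 35 mm high, on the table. Origin: centre of the underside.
- brush: Bystander: brush, 200 mm long, lying on the table beyond the tray. Origin: under its middle.
- glue_jar: Bystander: closed glass jar, 72 mm wide, 90 mm high. Origin: centre of the underside.
- weight: Bystander: grey concrete block 150 x 80 x 50 mm beyond the tray. Origin: centre of the underside.
- colander: Bystander: steel bowl 240 mm wide, 90 mm high, at the left. Origin: centre of the underside.
Mind the look-alikes: they are no part of the job. What is shaped like the round_block but pink or purple is not meant.

How it is judged:
By the outcome, as a careful person would: the job done as asked, in the order asked, and still so for the second after the job is handed in, with the robot touching nothing.
It also fails if it takes over 72 s, if anything falls off the work surface, if the arm or the gripper's body presses on something with over 40 N, if the wrist force passes 120 N, or if a joint passes its speed limit or range.

## Working session

There is one attempt and no reset: what is moved stays moved. The work goes in short steps, Python scripts to look and compute and a tool call to move; the robot and the scene stay as the last step left them, time stands still between calls to the robot, and variables do not carry over. Pictures are saved under pics/ and viewed, and the job is handed in when it is done.

Besides the shell and the picture viewer there is one more tool, called after "Request:" by a JSON object that holds its "method" and its "body", one argument or row to a line. step_arm: Moves the arm, as the interface text tells. Its arguments: {"type":"object","properties":{"targets":{"type":"array","items":{"type":"array"}},"grip":{"type":"number"},"squeeze":{"type":"number"}},"required":["targets"]}

```bash
mkdir -p pics; ls; python3 - <<'E'
from station import observe, vision, arm
import cv2,numpy as np
s=observe();print(s)
for n in("scene","top"):
    cv2.imwrite(f"pics/{n}0.png",vision.grab_frame(n)); p=vision.camera_params(n)
    print(n,np.array(p["K"]).round(1).tolist(),p["D"],np.array(p["cam_to_world"]).round(3).tolist())
E
```

```text
pics
{'t': 0.0, 'joint_positions': array([ 6.56453185e+01,  2.16622424e+01,  4.56355125e+00,  7.30175629e+01,
       -3.64372566e-04,  8.36804925e+01]), 'joint_vel': array([0.06055076, 0.00525929, 0.03005744, 0.12210576, 0.02139774,
       0.04222901]), 'joint_efforts': array([ 7.81105246e-04, -4.63597798e+01,  2.69877148e+01,  2.06576055e-02,
        4.75491083e-05,  3.73169485e-06]), 'ee_pos': array([177.72189391, 546.10334535, 200.06166393]), 'ee_rot': array([-1.79884412e+02, -1.24342247e-02,  1.61964814e+02]), 'ft_force': array([ 1.05370724, -0.16203747,  0.10356795]), 'ft_torque': array([-0.05804068,  0.00352159, -0.00924318]), 'gripper_width': 0.997625851347669}
scene [[423.8, 0.0, 279.2], [0.0, 423.8, 209.4], [0.0, 0.0, 1.0]] [-0.11895277  0.          0.          0.          0.        ] [[-0.695, 0.605, -0.388, 1027.83], [0.719, 0.581, -0.382, 567.679], [-0.006, -0.544, -0.839, 1146.408], [0.0, 0.0, 0.0, 1.0]]
top [[436.4, 0.0, 278.6], [0.0, 436.4, 210.8], [0.0, 0.0, 1.0]] [0.01963057 0.         0.         0.         0.        ] [[0.04, -0.976, 0.216, 293.7], [-0.999, -0.038, 0.015, 44.036], [-0.006, -0.216, -0.976, 1149.77], [0.0, 0.0, 0.0, 1.0]]
```

View pics/scene0.png

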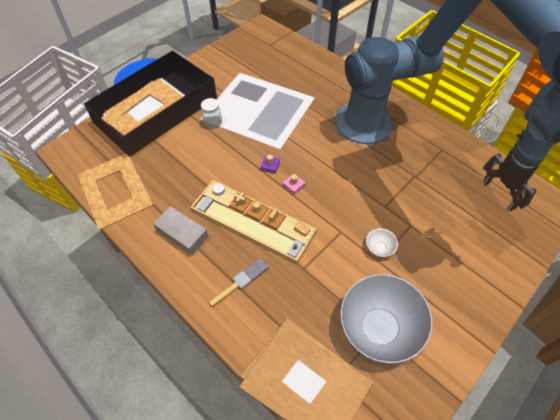

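View pics/top0.png

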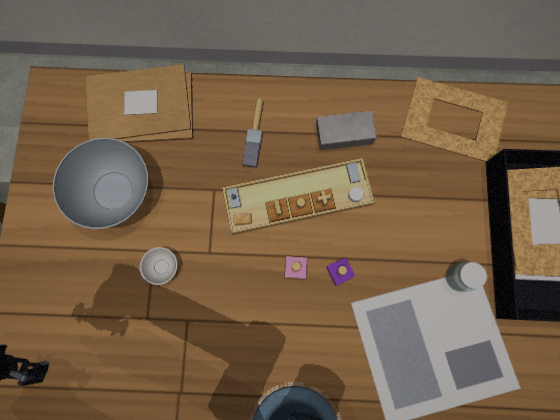

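```bash
python3 - <<'E'
import cv2
a=cv2.imread("pics/top0.png")[150:240,215:380];cv2.imwrite("pics/topz.png",cv2.resize(a,None,fx=4.8,fy=4.8,interpolation=cv2.INTER_CUBIC))
a=cv2.imread("pics/scene0.png")[175:265,185:325];cv2.imwrite("pics/scenez.png",cv2.resize(a,None,fx=5.6,fy=5.6,interpolation=cv2.INTER_CUBIC))
E
```

```text
(no output)
```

View pics/topz.png

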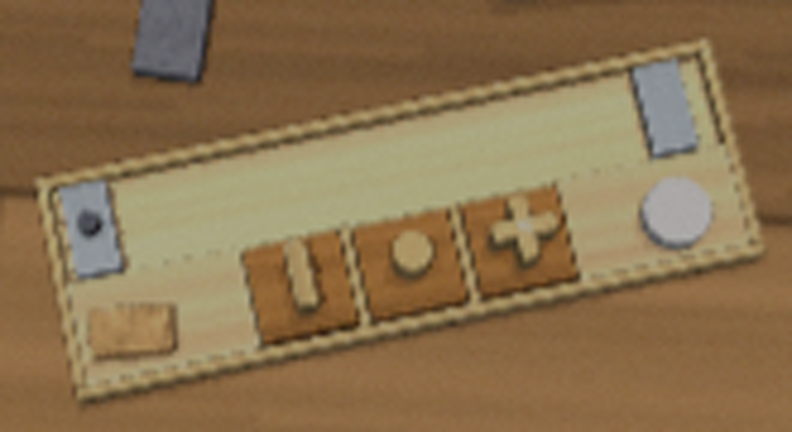

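View pics/scenez.png

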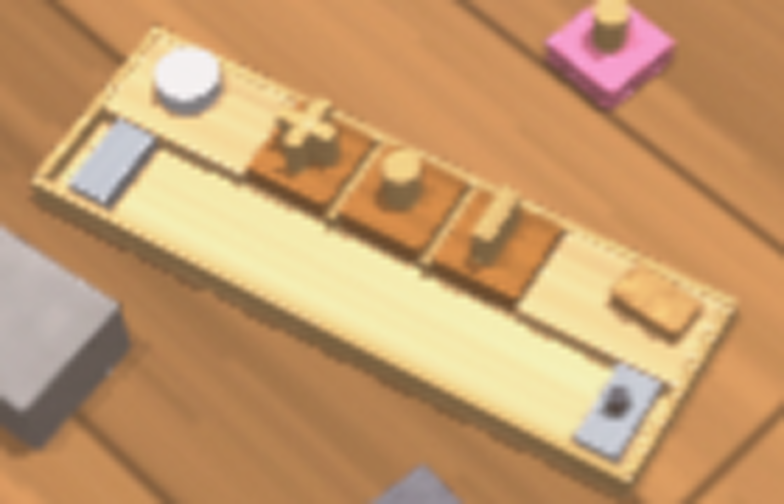

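```bash
cat > h.py <<'E'
from station import observe, vision, arm
import cv2,numpy as np
P={n:vision.camera_params(n) for n in("scene","top")}
def ray(n,uv):
    p=P[n];K=np.array(p["K"],float);D=np.array(p["D"],float);T=np.array(p["cam_to_world"])
    u=cv2.undistortPoints(np.array(uv,float).reshape(-1,1,2),K,D).reshape(-1,2)
    d=np.c_[u,np.ones(len(u))]@T[:3,:3].T
    return T[:3,3],d/np.linalg.norm(d,axis=1,keepdims=True)
def onz(n,uv,z):
    o,d=ray(n,uv);return o+d*((z-o[2])/d[:,2])[:,None]
def tri(uvs,uvt):
    out=[]
    o1,d1=ray("scene",uvs);o2,d2=ray("top",uvt)
    for a,b in zip(d1,d2):
        A=np.c_[a,-b];s=np.linalg.lstsq(A,o2-o1,rcond=None)[0]
        p,q=o1+a*s[0],o2+b*s[1];out.append(np.r_[(p+q)/2,np.linalg.norm(p-q)])
    return np.array(out)
def proj(n,X):
    p=P[n];T=np.linalg.inv(np.array(p["cam_to_world"]))
    return cv2.projectPoints(np.array(X,float).reshape(-1,3),cv2.Rodrigues(T[:3,:3])[0],T[:3,3],np.array(p["K"],float),np.array(p["D"],float))[0].reshape(-1,2)
E
python3 - <<'E'
from h import *
np.set_printoptions(precision=1,suppress=True)
T=lambda l:np.array(l)/4.8+[215,150]-0.4
S=lambda l:np.array(l)/5.6+[185,175]-0.4
# corners rim: stop-far, filler-far, filler-near, stop-near ; knob top; bar top ctr, round top, cross top, tin top, eraser top
t=T([[40,181],[709,41],[758,247],[82,393],[90,222],[303,273],[413,253],[524,230],[677,212],[132,330]])
s=S([[630,483],[37,183],[155,30],[733,302],[617,398],[495,208],[404,168],[308,132],[188,74],[656,297]])
r=tri(s,t)
names="SF FF FN SN knob bar round cross tin eras".split()
for n,x in zip(names,r):print(n,x)
for nm,c in(("top",t),("scene",s)):
    X=onz(nm,c[:4],22);print(nm,X[:,:2].round(1).tolist(),"centre",X.mean(0),"yaw",np.degrees(np.arctan2(*( (X[0]-X[1])[[0,1]]*[-1,1]))),np.degrees(np.arctan2(*((X[3]-X[2])[[0,1]]*[-1,1]))),"len",np.linalg.norm(X[0]-X[1]),np.linalg.norm(X[3]-X[2]),np.linalg.norm(X[0]-X[3]),np.linalg.norm(X[1]-X[2]))
    print(onz(nm,c[5:8],58)[:,:2].tolist(),onz(nm,c[4:5],40))
E
```

```text
SF [600.9 215.6  18.7   6. ]
FF [ 696.8 -157.6   19.3    7.1]
FN [ 578.3 -185.9   23.2    1.9]
SN [481.6 183.5  21.8   4.4]
knob [574.8 183.1  35.6   3.6]
bar [545.   64.4  60.2   3.1]
round [559.    6.5  54.9   4.7]
cross [576.1 -53.7  47.4   4.2]
tin [ 592.2 -138.4   38.2    2.9]
eras [515.1 156.5  36.4   3.6]
top [[601.7, 212.7], [698.1, -160.1], [579.2, -187.0], [482.9, 181.7]] centre [590.5  11.8  22. ] yaw 14.499365262536045 14.647007241983564 len 385.0273790190364 381.0194817413003 122.84912333088 121.92354957434424
[[546.4191272406713, 63.18770003691556], [559.6956971025404, 4.722071776951324], [574.6955956481235, -54.44030716898769]] [[574.7 181.1  40. ]]
scene [[600.4, 219.2], [696.0, -152.4], [577.4, -185.8], [480.5, 185.3]] centre [588.6  16.6  22. ] yaw 14.424925643366777 14.638358307972519 len 383.6635044889955 383.64366738381676 124.65261910506757 123.22337219096866
[[543.1852088529897, 64.72268331934816], [559.2211702251292, 10.170203474088908], [579.4408407411106, -45.75293398430415]] [[575.6 186.1  40. ]]
```

```bash
python3 - <<'E'
import cv2,numpy as np
for n,(x0,y0,w,h),f in(("top",(218,155,100,80),8),("scene",(205,175,120,90),6.6)):
    a=cv2.imread(f"pics/{n}0.png")[y0:y0+h,x0:x0+w];b=cv2.resize(a,None,fx=f,fy=f,interpolation=cv2.INTER_NEAREST)
    for k in range(0,w,10):cv2.putText(b,str(x0+k),(int(k*f),10),0,.35,(255,255,255),1);cv2.line(b,(int(k*f),0),(int(k*f),4),(0,0,255))
    for k in range(0,h,10):cv2.putText(b,str(y0+k),(0,int(k*f)+4),0,.35,(255,255,255),1)
    cv2.imwrite(f"pics/{n}z2.png",b)
E
```

```text
(no output)
```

View pics/topz2.png

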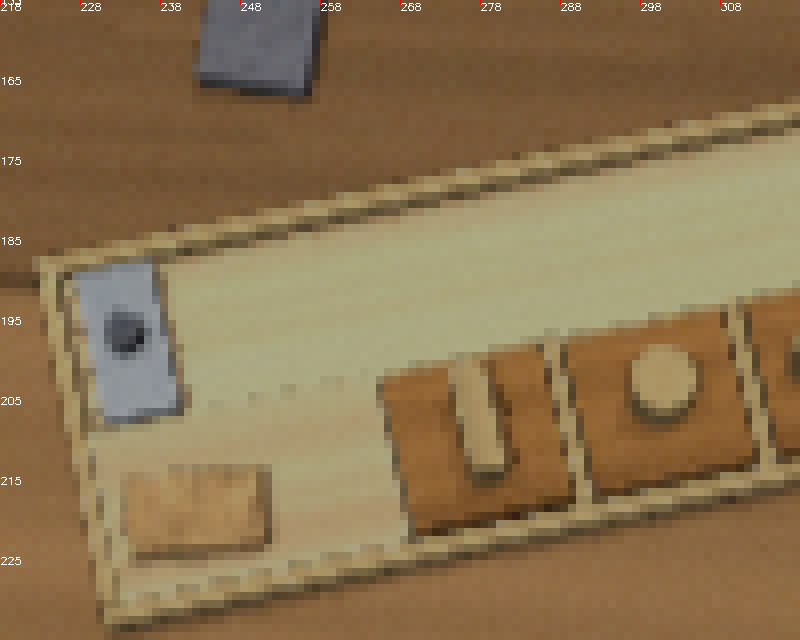

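View pics/scenez2.png

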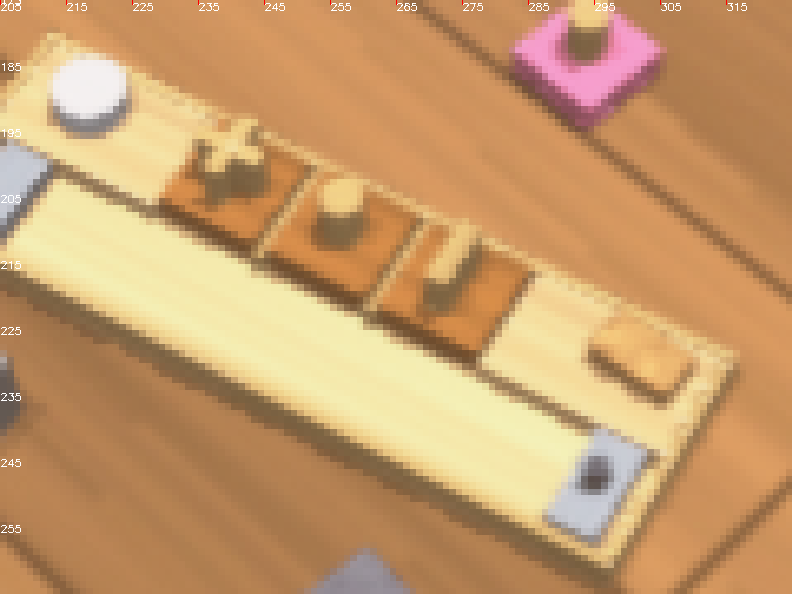

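```bash
python3 - <<'E'
from h import *
np.set_printoptions(precision=1,suppress=True)
T=lambda l:np.array(l)/8+[217.5,154.5]
S=lambda l:np.array(l)/6.6+[204.5,174.5]
nm="barH roundH barB roundB knob face1 face2 SF SN erase".split()
t=T([[480,413],[664,378],[479,438],[661,403],[125,325],[153,262],[183,410],[40,258],[110,615],[198,510]])
s=S([[456,252],[348,195],[450,286],[339,229],[597,468],[595,432],[545,517],[610,560],[738,355],[640,352]])
z=[58,58,28,28,40,24,24,22,22,38]
r=tri(s,t)
c,si=np.cos(np.radians(14.55)),np.sin(np.radians(14.55))
L=lambda X:(np.array(X)[:2]-[589.5,14])@np.array([[c,-si],[si,c]])
for i,n in enumerate(nm):
    a=onz("top",t[i:i+1],z[i])[0];b=onz("scene",s[i:i+1],z[i])[0]
    print(n,r[i],a[:2],b[:2],"local top",L(a),"scene",L(b))
E
```

```text
barH [545.7  66.   57.9   5.4] [547.3  63.8] [544.3  68.4] local top [-28.3  58.8] scene [-30.  64.]
roundH [558.9   7.7  59.4   6.3] [561.2   5.1] [556.7   9.8] local top [-29.7  -1.5] scene [-32.8   4.1]
barB [546.   64.7  26.2   0.9] [545.8  64.3] [546.5  65.9] local top [-29.6  59.7] scene [-28.5  61. ]
roundB [560.1   4.8  27.3   0.1] [560.    4.8] [560.4   5.2] local top [-30.9  -1.5] scene [-30.4  -1.2]
knob [575.5 183.7  39.2   4.5] [576.6 181.8] [574.6 185.9] local top [ 29.7 165.7] scene [ 28.7 170.1]
face1 [582.6 177.6  76.9  19.6] [602.8 175.8] [555. 167.] local top [ 53.5 153.3] scene [  5.  156.8]
face2 [572.5 163.7 -43.1  15.5] [552.4 162.8] [602.4 180.5] local top [  1.5 153.3] scene [ 54.3 157.9]
SF [600.5 215.1  27.1   4.7] [603.2 214. ] [597.2 215.5] local top [ 63.5 190.1] scene [ 58.1 193.1]
SN [481.  185.   24.4   6. ] [483.1 182.8] [478.1 186.6] local top [-60.6 190.1] scene [-64.5 195.1]
erase [515.6 156.1  35.4   3.4] [516.1 154.4] [515.9 158.4] local top [-35.8 154.4] scene [-35.  158.3]
```

```bash
cat >> h.py <<'E'
from scipy.spatial.transform import Rotation as Ro
def to(x,y,z,yaw):
    s=observe();R=Ro.from_euler("xyz",s["ee_rot"],degrees=True);p=s["ee_pos"]
    G=Ro.from_euler("xyz",[180,0,yaw],degrees=True)
    d=R.inv().apply(np.array([x,y,z])-p);w=(R.inv()*G).as_rotvec(degrees=True)
    print("t",round(s["t"],2),"pos",p.round(1),"rot",s["ee_rot"].round(2),"F",s["ft_force"].round(1),"w",round(s["gripper_width"]*85.4,1))
    print("mm",d.round(1),"deg",w.round(2),"frac",(d/250).round(4),(w/180).round(4))
E
python3 - <<'E'
from h import *
to(362,306,200,194.5)
to(545.8,65.5,130,194.5)
E
```

```text
t 0.1 pos [177.8 546.1 200.1] rot [-1.7989e+02 -1.0000e-02  1.6196e+02] F [ 1.5 -0.5  0.4] w 85.1
mm [-249.5 -171.3    0.4] deg [ -0.1   -0.04 -32.54] frac [-0.9982 -0.6852  0.0016] [-0.0006 -0.0002 -0.1808]
t 0.1 pos [177.8 546.1 200.1] rot [-1.7989e+02 -1.0000e-02  1.6196e+02] F [ 1.5 -0.5  0.4] w 85.1
mm [-498.8 -342.9   70.7] deg [ -0.1   -0.04 -32.54] frac [-1.9952 -1.3718  0.2827] [-0.0006 -0.0002 -0.1808]
```

Request:
{"method": "step_arm", "body": {
  "targets": [
    [[-0.18,-0.12,0],[0,0,-0.036]],
    [[-0.38,-0.26,0],[0,0,-0.073]],
    [[-0.58,-0.4,0],[0,0,-0.11]],
    [[-0.78,-0.54,0],[0,0,-0.145]],
    [[-0.998,-0.685,0],[0,0,-0.181]]
  ],
  "grip": 40,
  "squeeze": 40
}}

```text
t: 0.72
ee_pos: [361.0, 307.2, 200.7]
ee_rot: [-180.0, -0.0, -165.2]
ft_force: [0.9, 0.9, 0.2]
gripper_width: 0.472
```

```bash
python3 -c "
from h import *
to(545.8,65.5,130,194.5)"
```

```text
t 0.72 pos [361.  307.2 200.7] rot [-1.8000e+02 -2.0000e-02 -1.6521e+02] F [0.9 0.9 0.2] w 40.3
mm [-117.  -280.9   70.7] deg [-0.   -0.02  0.29] frac [-0.4682 -1.1236  0.2827] [-0.     -0.0001  0.0016]
```

Request:
{"method": "step_arm", "body": {
  "targets": [
    [[-0.09,-0.21,0],[0,0,0]],
    [[-0.18,-0.42,0.02],[0,0,0]],
    [[-0.27,-0.63,0.06],[0,0,0]],
    [[-0.36,-0.83,0.12],[0,0,0]],
    [[-0.44,-1.0,0.2],[0,0,0]]
  ]
}}

```text
t: 1.35
ee_pos: [530.9, 92.8, 150.6]
ee_rot: [-180.0, 0.0, -165.5]
ft_force: [0.6, 1.2, 0.7]
gripper_width: 0.473
```

```bash
python3 -c "
from h import *
to(545.8,65.5,75,194.5)"
```

```text
t 1.35 pos [530.9  92.8 150.6] rot [-1.8000e+02  4.0000e-02 -1.6552e+02] F [0.6 1.2 0.7] w 40.4
mm [ -7.5 -30.1  75.6] deg [-0.    0.04 -0.02] frac [-0.0301 -0.1205  0.3024] [-0.      0.0002 -0.0001]
```

Request:
{"method": "step_arm", "body": {
  "targets": [
    [[-0.03,-0.12,0.06],[0,0,0]],
    [[-0.03,-0.12,0.12],[0,0,0]],
    [[-0.03,-0.12,0.2],[0,0,0]],
    [[-0.03,-0.12,0.28],[0,0,0]],
    [[-0.03,-0.12,0.3],[0,0,0]]
  ]
}}

```text
t: 1.98
ee_pos: [542.2, 68.4, 74.4]
ee_rot: [179.9, -0.2, -165.4]
ft_force: [0.6, 0.6, -0.5]
gripper_width: 0.468
```

```bash
python3 - <<'E'
from h import *
to(545.8,65.5,31,194.5)
for n,(x0,y0,w,h),f in(("top",(218,155,100,80),8),("scene",(205,155,120,90),6.6)):
    a=vision.grab_frame(n)[y0:y0+h,x0:x0+w];b=cv2.resize(a,None,fx=f,fy=f,interpolation=cv2.INTER_NEAREST)
    cv2.imwrite(f"pics/{n}1.png",b)
E
```

```text
t 1.98 pos [542.2  68.4  74.4] rot [ 179.92   -0.2  -165.39] F [ 0.6  0.6 -0.5] w 40.0
mm [-2.9 -3.8 43.3] deg [ 0.08 -0.2   0.11] frac [-0.0115 -0.0152  0.1734] [ 0.0004 -0.0011  0.0006]
```

View pics/scene1.png

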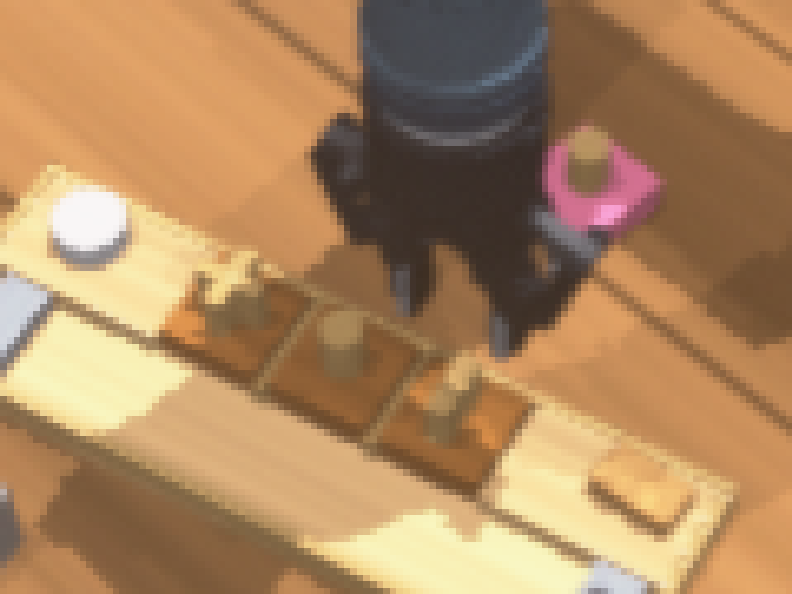

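View pics/top1.png

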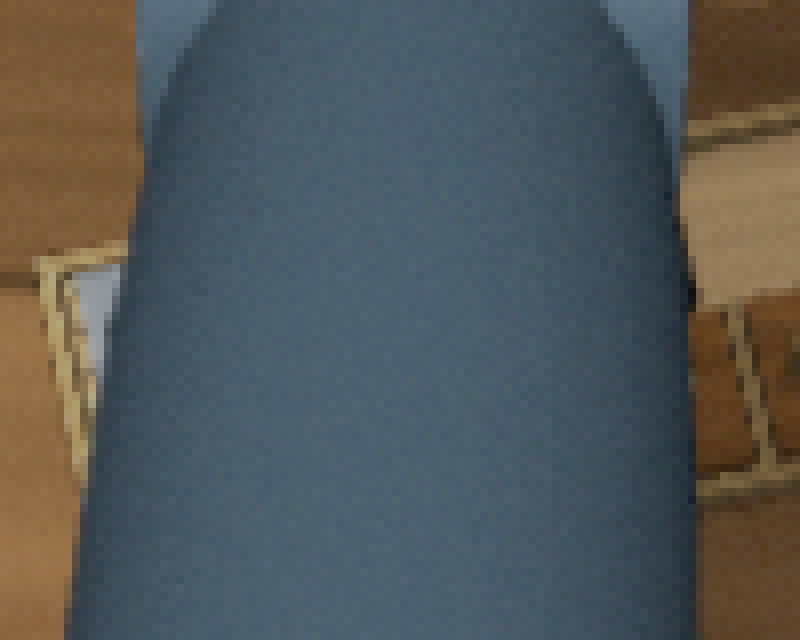

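```bash
python3 - <<'E'
from h import *
to(545.8,65.5,50,194.5);to(545.8,65.5,31,194.5)
s=observe();p=s["ee_pos"]
print((proj("scene",[p,[545.8,65.5,58]])-[204.5,154.5])*6.6)
E
```

```text
t 2.08 pos [543.4  68.2  75.5] rot [ 1.7996e+02 -9.0000e-02 -1.6540e+02] F [-0.4  0.4  0.1] w 40.3
mm [-1.7 -3.2 25.5] deg [ 0.04 -0.09  0.1 ] frac [-0.0068 -0.013   0.102 ] [ 0.0002 -0.0005  0.0005]
t 2.08 pos [543.4  68.2  75.5] rot [ 1.7996e+02 -9.0000e-02 -1.6540e+02] F [-0.4  0.4  0.1] w 40.3
mm [-1.7 -3.3 44.5] deg [ 0.04 -0.09  0.1 ] frac [-0.0069 -0.013   0.178 ] [ 0.0002 -0.0005  0.0005]
[[456.48715503 361.80963657]
 [449.28843901 382.22337017]]
```

```bash
python3 - <<'E'
from h import *
s=observe();p=s["ee_pos"]
y=np.array([-.25,.968,0]);x=np.array([-.968,-.25,0])
for dz in(0,5):
  for sg in(-1,1):
    print(dz,sg,((proj("scene",[p+y*sg*20+[0,0,dz]+x*11,p+y*sg*20+[0,0,dz]-x*11,p+y*sg*33+[0,0,dz]-x*11])-[204.5,154.5])*6.6).round().tolist())
E
```

```text
0 -1 [[431.0, 327.0], [407.0, 361.0], [382.0, 350.0]]
0 1 [[506.0, 362.0], [483.0, 398.0], [508.0, 410.0]]
5 -1 [[431.0, 320.0], [406.0, 355.0], [382.0, 344.0]]
5 1 [[506.0, 356.0], [483.0, 392.0], [508.0, 404.0]]
```

Request:
{"method": "step_arm", "body": {
  "targets": [
    [[0,0,0.03],[0,0,0]],
    [[0,0,0.06],[0,0,0]],
    [[0,0,0.09],[0,0,0]],
    [[0,0,0.1],[0,0,0]],
    [[0,0,0.1],[0,0,0]]
  ]
}}

```text
t: 2.7
ee_pos: [544.2, 67.5, 50.7]
ee_rot: [180.0, -0.0, -165.5]
ft_force: [-0.6, 0.1, -0.3]
gripper_width: 0.473
```

```bash
python3 - <<'E'
from h import *
to(545.8,65.5,31,194.5)
for n,(x0,y0,w,h),f in(("scene",(205,155,120,90),6.6),):
    a=vision.grab_frame(n)[y0:y0+h,x0:x0+w];b=cv2.resize(a,None,fx=f,fy=f,interpolation=cv2.INTER_NEAREST)
    cv2.imwrite(f"pics/{n}2.png",b)
to(545.8,65.5,31,194.5)
E
```

```text
t 2.7 pos [544.2  67.5  50.7] rot [ 1.7999e+02 -3.0000e-02 -1.6546e+02] F [-0.6  0.1 -0.3] w 40.4
mm [-1.  -2.3 19.7] deg [ 0.01 -0.03  0.04] frac [-0.0041 -0.0092  0.0789] [ 0.0001 -0.0002  0.0002]
t 2.75 pos [544.5  67.5  51. ] rot [ 180.     -0.   -165.46] F [ 0.3  0.1 -0.2] w 39.7
mm [-0.8 -2.2 20. ] deg [ 0.   -0.    0.04] frac [-0.0031 -0.0089  0.0799] [ 0.     -0.      0.0002]
```

View pics/scene2.png

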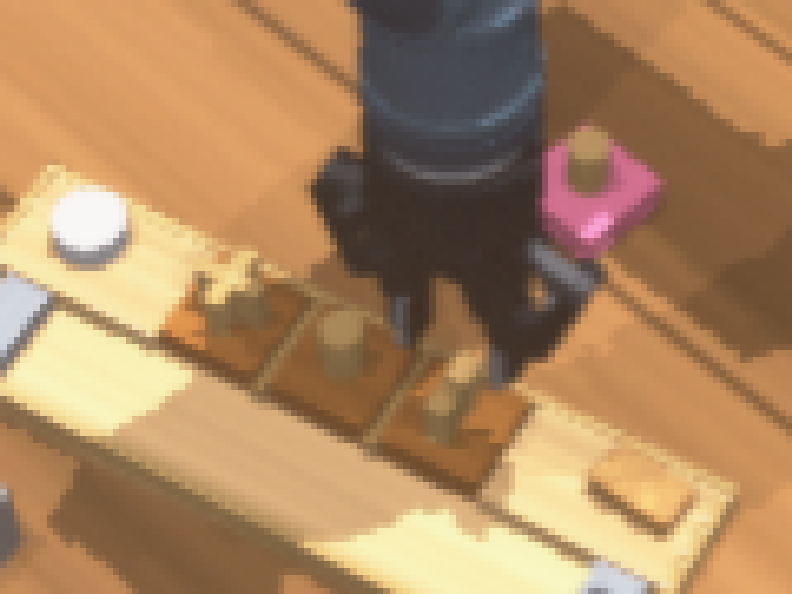

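Request:
{"method": "step_arm", "body": {
  "targets": [
    [[-0.008,-0.008,0.01],[0,0,0]],
    [[-0.008,-0.008,0.03],[0,0,0]],
    [[-0.008,-0.008,0.055],[0,0,0]],
    [[-0.008,-0.008,0.07],[0,0,0]],
    [[-0.008,-0.008,0.075],[0,0,0]]
  ]
}}

```text
t: 3.38
ee_pos: [546.5, 66.1, 31.7]
ee_rot: [180.0, -0.0, -165.5]
ft_force: [0.1, -0.1, 0.6]
gripper_width: 0.474
```

```bash
python3 - <<'E'
from h import *
to(545.8,65.5,31,194.5)
for n,(x0,y0,w,h),f in(("scene",(205,155,120,90),6.6),):
    a=vision.grab_frame(n)[y0:y0+h,x0:x0+w];b=cv2.resize(a,None,fx=f,fy=f,interpolation=cv2.INTER_NEAREST)
    cv2.imwrite(f"pics/{n}3.png",b)
E
```

```text
t 3.38 pos [546.5  66.1  31.7] rot [ 1.7998e+02 -4.0000e-02 -1.6545e+02] F [ 0.1 -0.1  0.6] w 40.4
mm [ 0.8 -0.4  0.7] deg [ 0.02 -0.04  0.05] frac [ 0.0033 -0.0016  0.003 ] [ 0.0001 -0.0002  0.0003]
```

View pics/scene3.png

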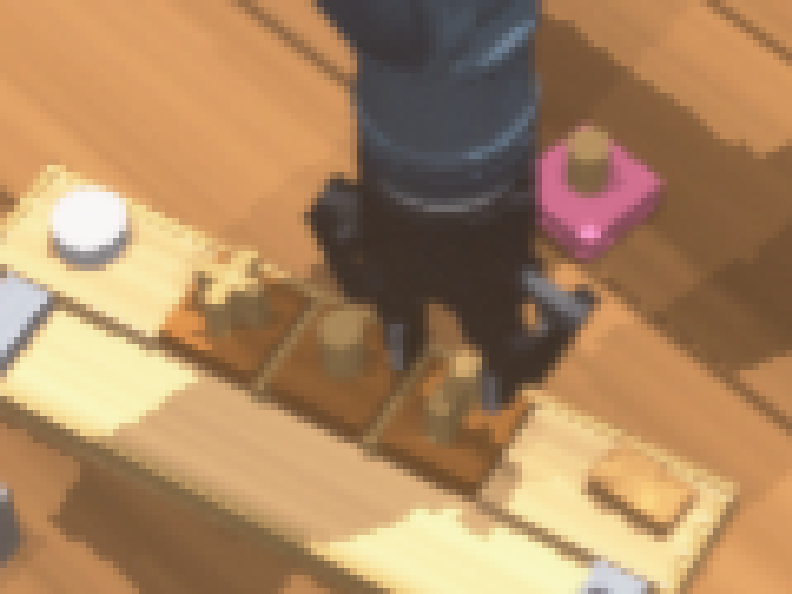

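Request:
{"method": "step_arm", "body": {
  "targets": [
    [[0,0,0],[0,0,0]],
    [[0,0,0],[0,0,0]],
    [[0,0,0],[0,0,0]],
    [[0,0,0],[0,0,0]],
    [[0,0,0],[0,0,0]]
  ],
  "grip": 4,
  "squeeze": 40
}}

```text
t: 4.05
ee_pos: [547.0, 66.1, 32.3]
ee_rot: [180.0, 0.0, -165.5]
ft_force: [0.0, 0.3, 0.1]
gripper_width: 0.048
```

```bash
python3 - <<'E'
from h import *
to(545.8,65.5,31,194.5)
for n,(x0,y0,w,h),f in(("scene",(205,155,120,90),6.6),):
    a=vision.grab_frame(n)[y0:y0+h,x0:x0+w];b=cv2.resize(a,None,fx=f,fy=f,interpolation=cv2.INTER_NEAREST)
    cv2.imwrite(f"pics/{n}4.png",b)
E
```

```text
t 4.05 pos [547.   66.1  32.3] rot [ 1.8000e+02  1.0000e-02 -1.6546e+02] F [0.  0.3 0.1] w 4.1
mm [ 1.3 -0.3  1.3] deg [0.   0.01 0.04] frac [ 0.005  -0.001   0.0052] [0.     0.     0.0002]
```

View pics/scene4.png

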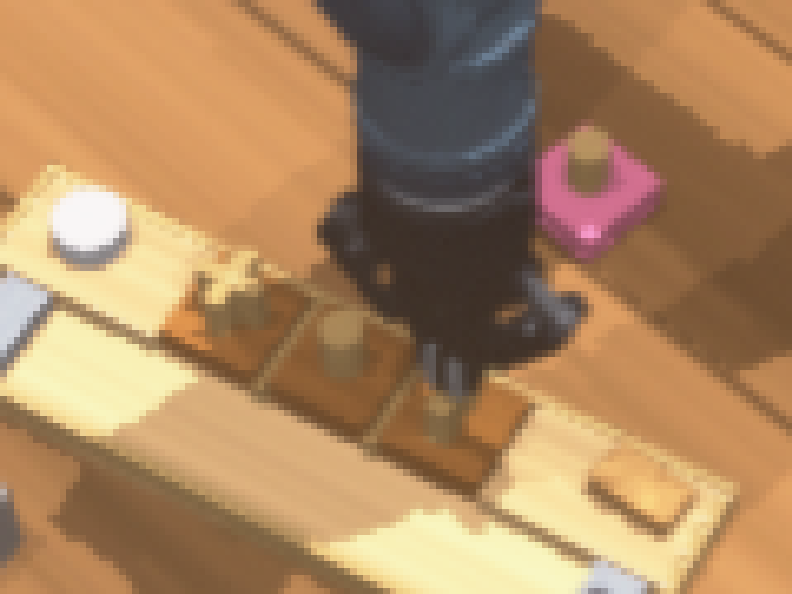

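```bash
python3 - <<'E'
from h import *
np.set_printoptions(precision=1,suppress=True)
u=np.array([[455,392]])/6.6+[204.5,154.5]
for z in(32,45,60):print(z,onz("scene",u,z))
cv2.imwrite("pics/t5.png",cv2.resize(vision.grab_frame("top")[130:280,200:400],None,fx=4,fy=4))
E
```

```text
32 [[536.3  59.3  32. ]]
45 [[542.1  65.2  45. ]]
60 [[548.7  72.1  60. ]]
```

View pics/t5.png

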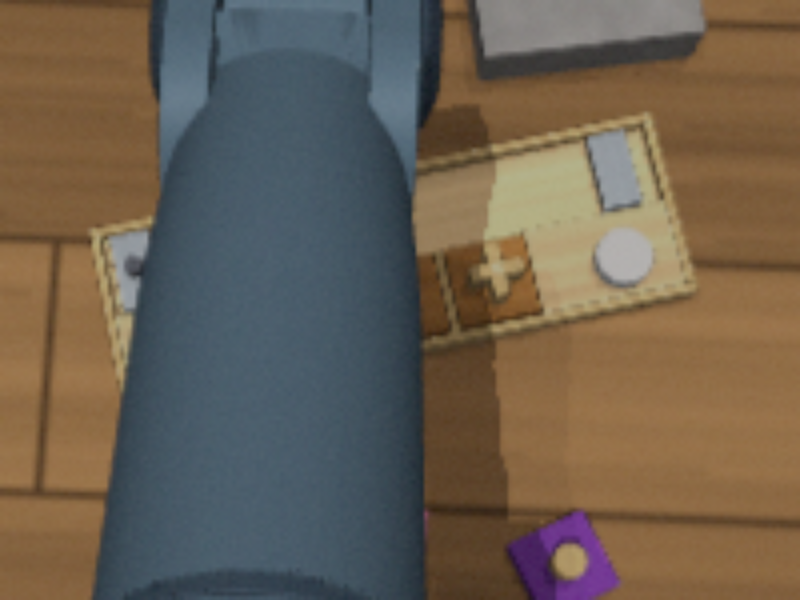

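```bash
python3 - <<'E'
import cv2
ims=[cv2.resize(cv2.imread(f"pics/scene{i}.png")[220:460,330:590],(400,370),interpolation=cv2.INTER_CUBIC) for i in(3,4)]
cv2.imwrite("pics/cmp.png",cv2.convertScaleAbs(cv2.hconcat(ims),alpha=1.6,beta=10))
E
```

```text
(no output)
```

View pics/cmp.png

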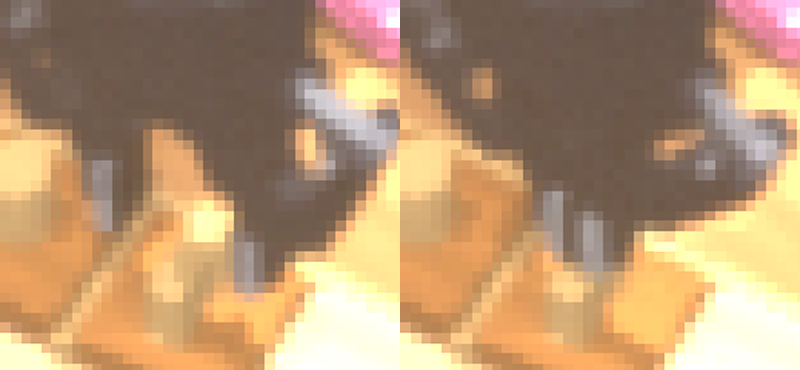

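```bash
python3 - <<'E'
from h import *
b=[]
for n,(x0,y0,w,h) in(("top",(0,330,66,70)),("scene",(474,140,66,70))):
    a=cv2.imread(f"pics/{n}0.png")[y0:y0+h,x0:x0+w];b.append(cv2.convertScaleAbs(cv2.resize(a,None,fx=6,fy=6,interpolation=cv2.INTER_CUBIC),alpha=2,beta=20))
cv2.imwrite("pics/grip0.png",cv2.hconcat(b))
p=np.array([177.7,546.1,200]);y=np.array([.31,.951,0]);x=np.array([-.951,.31,0])
X=[p+y*s*42+x*e*11+[0,0,13] for s in(-1,1) for e in(-1,1)]
print(((proj("top",X)-[-.5,329.5])*6).round().tolist(),((proj("scene",X)-[473.5,139.5])*6+[396,0]).round().tolist())
print(((proj("top",[p])-[-.5,329.5])*6).round().tolist(),((proj("scene",[p])-[473.5,139.5])*6+[396,0]).round().tolist())
E
```

```text
[[328.0, 174.0], [298.0, 239.0], [106.0, 85.0], [75.0, 149.0]] [[426.0, 320.0], [460.0, 302.0], [550.0, 456.0], [584.0, 436.0]]
[[222.0, 157.0]] [[493.0, 393.0]]
```

View pics/grip0.png

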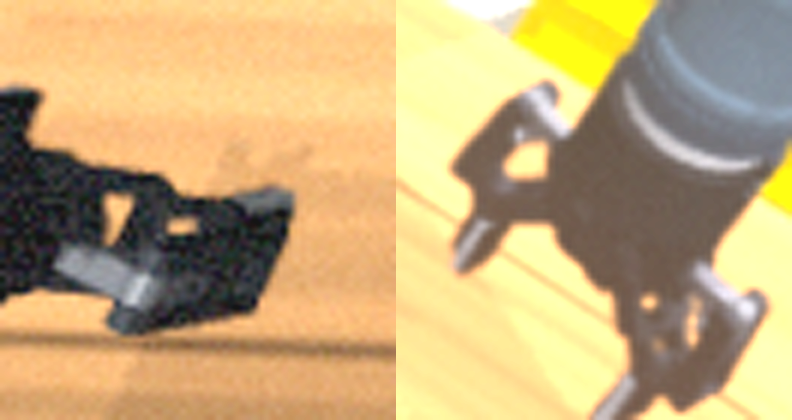

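Request:
{"method": "step_arm", "body": {
  "targets": [
    [[0,0,0],[0,0,0]],
    [[0,0,0],[0,0,0]],
    [[0,0,0],[0,0,0]],
    [[0,0,0.01],[0,0,0]],
    [[0,0,0.02],[0,0,0]]
  ],
  "grip": 44
}}

```text
t: 4.78
ee_pos: [546.8, 66.1, 27.0]
ee_rot: [180.0, -0.0, -165.5]
ft_force: [-0.3, 0.2, -0.1]
gripper_width: 0.513
```

Request:
{"method": "step_arm", "body": {
  "targets": [
    [[0,0,0.005],[0,0,0]],
    [[0,0,0.01],[0,0,0]],
    [[0,0,0.015],[0,0,0]],
    [[0,0,0.02],[0,0,0]],
    [[0,0,0.02],[0,0,0]]
  ]
}}

```text
t: 5.4
ee_pos: [546.9, 66.1, 22.2]
ee_rot: [180.0, -0.0, -165.5]
ft_force: [0.7, -0.2, 1.1]
gripper_width: 0.517
```

```bash
cat >> h.py <<'E'
def snap(name,n="scene",box=(205,155,120,90),f=6.6):
    x0,y0,w,h=box
    a=vision.grab_frame(n)[y0:y0+h,x0:x0+w];cv2.imwrite(f"pics/{name}.png",cv2.resize(a,None,fx=f,fy=f,interpolation=cv2.INTER_CUBIC))
E
python3 - <<'E'
from h import *
to(545.8,65.5,10,194.5); snap("s5")
E
```

```text
t 5.4 pos [546.9  66.1  22.2] rot [ 179.99   -0.   -165.45] F [ 0.7 -0.2  1.1] w 44.1
mm [ 1.2 -0.3 12.2] deg [ 0.01 -0.    0.05] frac [ 0.0047 -0.0012  0.0487] [ 0.     -0.      0.0003]
```

View pics/s5.png

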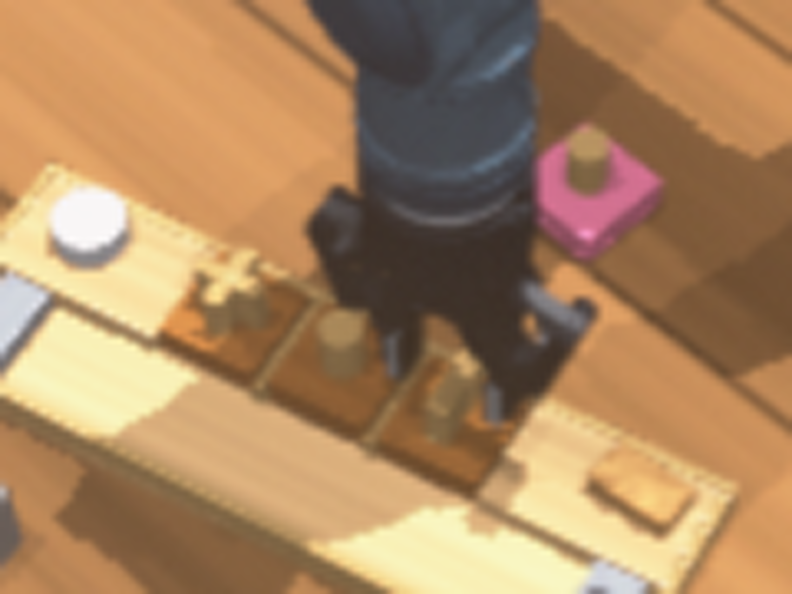

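Request:
{"method": "step_arm", "body": {
  "targets": [
    [[0,0,0.01],[0,0,0]],
    [[0,0,0.02],[0,0,0]],
    [[0,0,0.03],[0,0,0]],
    [[0,0,0.04],[0,0,0]],
    [[0,0,0.04],[0,0,0]]
  ]
}}

```text
t: 6.08
ee_pos: [546.6, 66.1, 11.9]
ee_rot: [180.0, -0.0, -165.5]
ft_force: [-0.7, 0.6, 0.6]
gripper_width: 0.518
```

```bash
python3 - <<'E'
from h import *
to(545.8,65.5,5,194.5); snap("s6")
E
```

```text
t 6.08 pos [546.6  66.1  11.9] rot [ 1.7999e+02 -3.0000e-02 -1.6545e+02] F [-0.7  0.6  0.6] w 44.2
mm [ 0.9 -0.4  6.9] deg [ 0.01 -0.03  0.05] frac [ 0.0037 -0.0014  0.0278] [ 0.0001 -0.0002  0.0003]
```

View pics/s6.png

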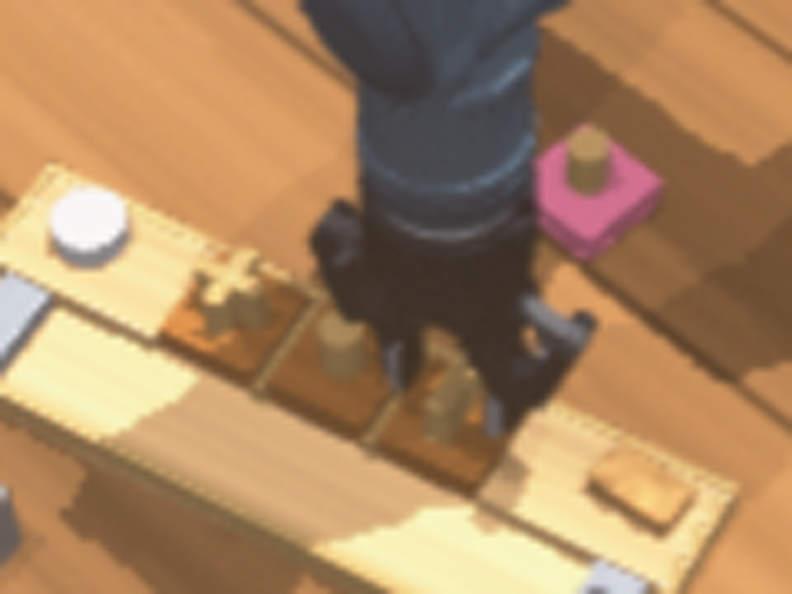

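Request:
{"method": "step_arm", "body": {
  "targets": [
    [[0,0,0],[0,0,0]],
    [[0,0,0],[0,0,0]],
    [[0,0,0],[0,0,0]],
    [[0,0,0],[0,0,0]],
    [[0,0,0],[0,0,0]]
  ],
  "grip": 4,
  "squeeze": 30
}}

```text
t: 6.75
ee_pos: [547.2, 66.1, 12.4]
ee_rot: [-180.0, 0.0, -165.5]
ft_force: [-0.2, 0.2, 2.6]
gripper_width: 0.13
```

```bash
python3 - <<'E'
from h import *
to(545.8,65.5,5,194.5); snap("s7")
E
```

```text
t 6.75 pos [547.2  66.1  12.4] rot [-1.8000e+02  3.0000e-02 -1.6545e+02] F [-0.2  0.2  2.6] w 11.1
mm [ 1.5 -0.2  7.4] deg [-0.    0.03  0.05] frac [ 0.0059 -0.0009  0.0298] [-0.      0.0002  0.0003]
```

View pics/s7.png

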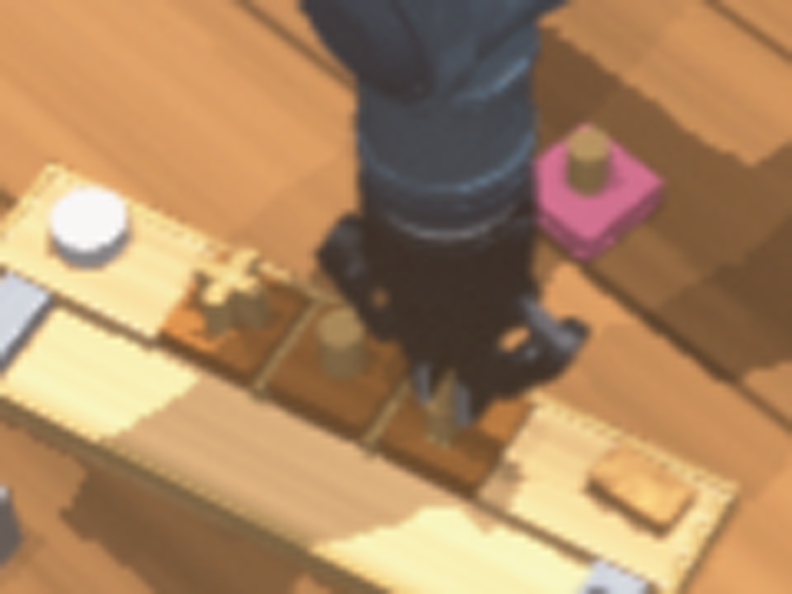

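Request:
{"method": "step_arm", "body": {
  "targets": [
    [[0,0,0],[0,0,0]],
    [[0,0,0],[0,0,0]],
    [[0,0,0.008],[0,0,0]],
    [[0,0,0.016],[0,0,0]],
    [[0,0,0.024],[0,0,0]]
  ],
  "grip": 20
}}

```text
t: 7.42
ee_pos: [546.8, 66.1, 6.0]
ee_rot: [180.0, -0.0, -165.5]
ft_force: [-0.0, -0.8, -0.1]
gripper_width: 0.235
```

Request:
{"method": "step_arm", "body": {
  "targets": [
    [[0,0,0],[0,0,0]],
    [[0,0,0],[0,0,0]],
    [[0,0,0],[0,0,0]],
    [[0,0,0],[0,0,0]],
    [[0,0,0],[0,0,0]]
  ],
  "grip": 4,
  "squeeze": 40
}}

```text
t: 8.05
ee_pos: [546.8, 66.1, 6.2]
ee_rot: [180.0, -0.0, -165.5]
ft_force: [0.3, 0.2, -1.3]
gripper_width: 0.13
```

```bash
python3 - <<'E'
from h import *
to(545.8,65.5,5,194.5); snap("s8")
E
```

```text
t 8.05 pos [546.8  66.1   6.2] rot [ 179.99   -0.   -165.45] F [ 0.3  0.2 -1.3] w 11.1
mm [ 1.2 -0.3  1.2] deg [ 0.01 -0.    0.05] frac [ 0.0047 -0.0012  0.0048] [ 0.     -0.      0.0003]
```

View pics/s8.png

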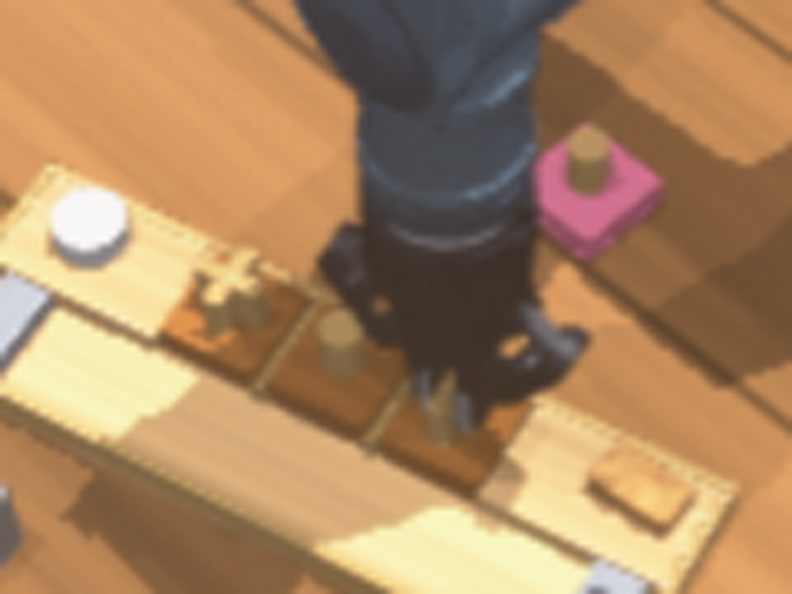

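Request:
{"method": "step_arm", "body": {
  "targets": [
    [[-0.01,0,0],[0,0,0]],
    [[-0.02,0,0],[0,0,0]],
    [[-0.04,0,0],[0,0,0]],
    [[-0.06,0,0],[0,0,0]],
    [[-0.08,0,0],[0,0,0]]
  ]
}}

```text
t: 8.72
ee_pos: [566.8, 71.2, 6.3]
ee_rot: [180.0, 0.0, -165.5]
ft_force: [-0.2, 0.4, -0.7]
gripper_width: 0.132
```

Request:
{"method": "step_arm", "body": {
  "targets": [
    [[-0.02,0,0],[0,0,0]],
    [[-0.04,0,0],[0,0,0]],
    [[-0.06,0,0],[0,0,0]],
    [[-0.08,0,0],[0,0,0]],
    [[-0.1,0,0],[0,0,0]]
  ]
}}

```text
t: 9.35
ee_pos: [590.8, 77.5, 6.3]
ee_rot: [180.0, 0.0, -165.5]
ft_force: [0.2, 0.6, -0.5]
gripper_width: 0.132
```

```bash
python3 - <<'E'
from h import *
to(545.8,65.5,5,194.5); snap("s9")
E
```

```text
t 9.35 pos [590.8  77.5   6.3] rot [ 179.99    0.   -165.45] F [ 0.2  0.6 -0.5] w 11.2
mm [46.6 -0.3  1.2] deg [0.01 0.   0.05] frac [ 0.1862 -0.0012  0.005 ] [0.     0.     0.0003]
```

View pics/s9.png

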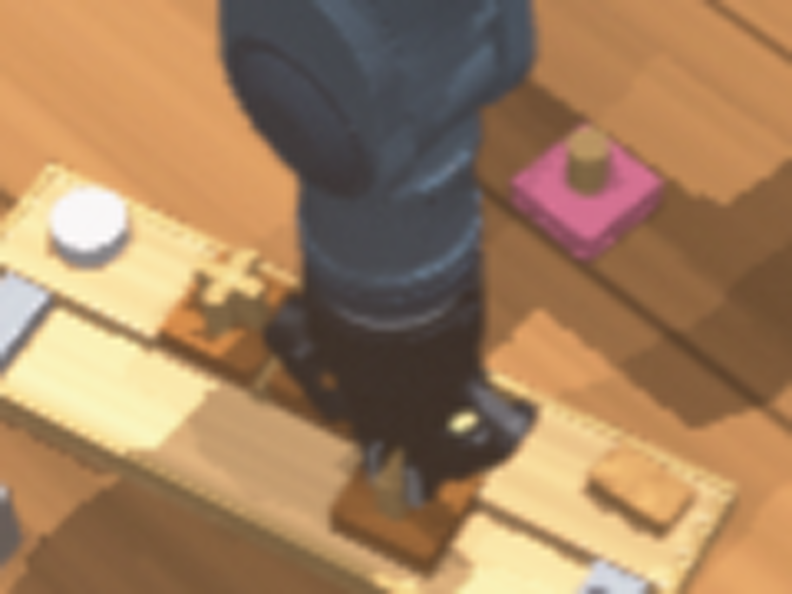

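Request:
{"method": "step_arm", "body": {
  "targets": [
    [[-0.01,0,0],[0,0,0]],
    [[-0.02,0,0],[0,0,0]],
    [[-0.03,0,0],[0,0,0]],
    [[-0.04,0,0],[0,0,0]],
    [[-0.044,0,0],[0,0,0]]
  ]
}}

```text
t: 10.02
ee_pos: [601.3, 80.2, 6.3]
ee_rot: [180.0, 0.0, -165.5]
ft_force: [-0.2, -0.5, -0.4]
gripper_width: 0.131
```

Request:
{"method": "step_arm", "body": {
  "targets": [
    [[-0.002,0,0],[0,0,0]],
    [[-0.004,0,0],[0,0,0]],
    [[-0.006,0,0],[0,0,0]],
    [[-0.006,0,0],[0,0,0]],
    [[-0.006,0,0],[0,0,0]]
  ]
}}

```text
t: 10.65
ee_pos: [602.6, 80.5, 6.3]
ee_rot: [180.0, 0.0, -165.5]
ft_force: [0.2, 0.6, -1.1]
gripper_width: 0.131
```

Request:
{"method": "step_arm", "body": {
  "targets": [
    [[-0.001,0,0],[0,0,0]],
    [[-0.002,0,0],[0,0,0]],
    [[-0.003,0,0],[0,0,0]],
    [[-0.004,0,0],[0,0,0]],
    [[-0.004,0,0],[0,0,0]]
  ]
}}

```text
t: 11.28
ee_pos: [603.5, 80.8, 6.2]
ee_rot: [180.0, -0.0, -165.5]
ft_force: [-0.5, -0.1, -0.8]
gripper_width: 0.132
```

Request:
{"method": "step_arm", "body": {
  "targets": [
    [[-0.001,0,0],[0,0,0]],
    [[-0.002,0,0],[0,0,0]],
    [[-0.003,0,0],[0,0,0]],
    [[-0.004,0,0],[0,0,0]],
    [[-0.004,0,0],[0,0,0]]
  ]
}}

```text
t: 11.9
ee_pos: [603.5, 80.8, 6.0]
ee_rot: [180.0, -0.1, -165.5]
ft_force: [-3.6, -1.0, 0.3]
gripper_width: 0.13
```

Request:
{"method": "step_arm", "body": {
  "targets": [
    [[0.008,0,0],[0,0,0]],
    [[0.008,0.01,0],[0,0,0]],
    [[0.008,0.02,0],[0,0,0]],
    [[0.008,0.035,0],[0,0,0]],
    [[0.008,0.05,0],[0,0,0]]
  ]
}}

```text
t: 12.52
ee_pos: [599.6, 93.0, 6.3]
ee_rot: [180.0, 0.0, -165.4]
ft_force: [0.1, 0.0, -1.7]
gripper_width: 0.131
```

Request:
{"method": "step_arm", "body": {
  "targets": [
    [[0,0.02,0],[0,0,0]],
    [[0,0.04,0],[0,0,0]],
    [[0,0.06,0],[0,0,0]],
    [[0,0.08,0],[0,0,0]],
    [[0,0.1,0],[0,0,0]]
  ]
}}

```text
t: 13.15
ee_pos: [593.1, 117.2, 6.3]
ee_rot: [180.0, 0.0, -165.5]
ft_force: [0.5, 1.0, -1.3]
gripper_width: 0.129
```

Request:
{"method": "step_arm", "body": {
  "targets": [
    [[0,0.02,0],[0,0,0]],
    [[0,0.04,0],[0,0,0]],
    [[0,0.055,0],[0,0,0]],
    [[0,0.065,0],[0,0,0]],
    [[0,0.07,0],[0,0,0]]
  ]
}}

```text
t: 13.78
ee_pos: [588.7, 133.9, 6.3]
ee_rot: [180.0, 0.0, -165.5]
ft_force: [-0.8, 0.2, -0.7]
gripper_width: 0.133
```

```bash
python3 - <<'E'
from h import *
to(545.8,65.5,5,194.5); snap("s10")
E
```

```text
t 13.78 pos [588.7 133.9   6.3] rot [ 180.      0.   -165.45] F [-0.8  0.2 -0.7] w 11.3
mm [ 58.7 -55.4   1.3] deg [0.   0.   0.05] frac [ 0.2349 -0.2215  0.0051] [0.     0.     0.0003]
```

View pics/s10.png

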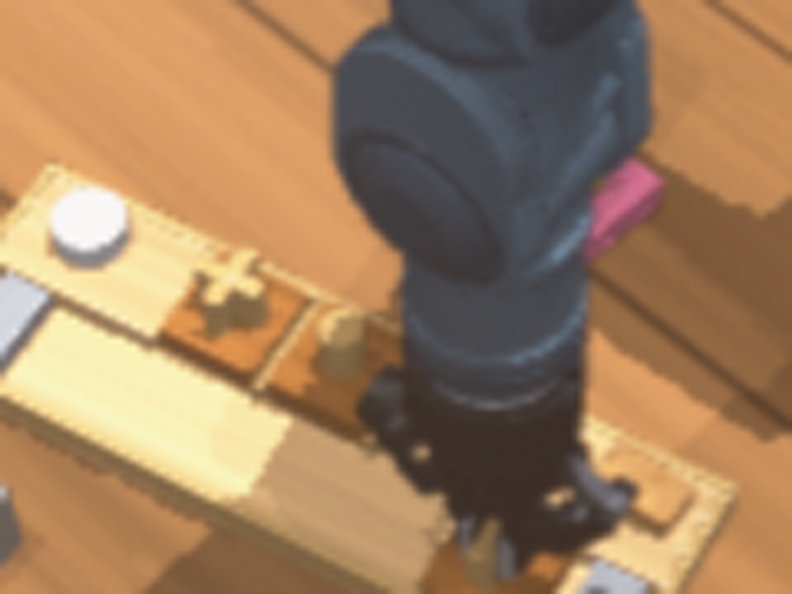

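Request:
{"method": "step_arm", "body": {
  "targets": [
    [[0,0.008,0],[0,0,0]],
    [[0,0.016,0],[0,0,0]],
    [[0,0.022,0],[0,0,0]],
    [[0,0.026,0],[0,0,0]],
    [[0,0.028,0],[0,0,0]]
  ]
}}

```text
t: 14.45
ee_pos: [587.0, 140.6, 6.3]
ee_rot: [180.0, 0.0, -165.5]
ft_force: [0.3, -1.0, -1.3]
gripper_width: 0.135
```

Request:
{"method": "step_arm", "body": {
  "targets": [
    [[0,0.002,0],[0,0,0]],
    [[0,0.004,0],[0,0,0]],
    [[0,0.006,0],[0,0,0]],
    [[0,0.008,0],[0,0,0]],
    [[0,0.008,0],[0,0,0]]
  ]
}}

```text
t: 15.08
ee_pos: [586.5, 142.5, 6.3]
ee_rot: [180.0, 0.0, -165.5]
ft_force: [1.3, -0.4, -1.1]
gripper_width: 0.129
```

Request:
{"method": "step_arm", "body": {
  "targets": [
    [[0,0.001,0],[0,0,0]],
    [[0,0.003,0],[0,0,0]],
    [[0,0.005,0],[0,0,0]],
    [[0,0.006,0],[0,0,0]],
    [[0,0.006,0],[0,0,0]]
  ]
}}

```text
t: 15.7
ee_pos: [586.1, 143.9, 6.3]
ee_rot: [180.0, 0.0, -165.5]
ft_force: [-0.4, 0.2, -0.4]
gripper_width: 0.128
```

Request:
{"method": "step_arm", "body": {
  "targets": [
    [[0,0.001,0],[0,0,0]],
    [[0,0.003,0],[0,0,0]],
    [[0,0.005,0],[0,0,0]],
    [[0,0.006,0],[0,0,0]],
    [[0,0.006,0],[0,0,0]]
  ]
}}

```text
t: 16.32
ee_pos: [586.0, 144.4, 6.3]
ee_rot: [-179.9, 0.0, -165.5]
ft_force: [1.1, -5.6, -0.6]
gripper_width: 0.13
```

Request:
{"method": "step_arm", "body": {
  "targets": [
    [[0,0.001,0],[0,0,0]],
    [[0,0.003,0],[0,0,0]],
    [[0,0.005,0],[0,0,0]],
    [[0,0.006,0],[0,0,0]],
    [[0,0.006,0],[0,0,0]]
  ]
}}

```text
t: 16.95
ee_pos: [586.0, 144.5, 6.5]
ee_rot: [-179.7, -0.0, -165.5]
ft_force: [1.7, -8.8, 0.9]
gripper_width: 0.13
```

Request:
{"method": "step_arm", "body": {
  "targets": [
    [[0,0.003,0],[0,0,0]],
    [[0,0.003,0],[0,0,0]],
    [[0,0.003,0],[0,0,0]],
    [[0,0.003,0],[0,0,0]],
    [[0,0.003,0],[0,0,0]]
  ]
}}

```text
t: 17.58
ee_pos: [586.0, 144.5, 6.5]
ee_rot: [-179.7, -0.0, -165.5]
ft_force: [1.3, -10.7, 0.4]
gripper_width: 0.131
```

Request:
{"method": "step_arm", "body": {
  "targets": [
    [[0,0,0],[0,0,0]],
    [[0,0,0],[0,0,0]],
    [[0,0,0],[0,0,0]],
    [[0,0,0],[0,0,0]],
    [[0,0,0],[0,0,0]]
  ]
}}

```text
t: 18.2
ee_pos: [586.0, 144.5, 6.5]
ee_rot: [-179.7, -0.0, -165.6]
ft_force: [0.9, -11.0, 0.7]
gripper_width: 0.131
```

```bash
python3 - <<'E'
from h import *
to(545.8,65.5,5,194.5); snap("s11",box=(225,175,120,90))
E
```

```text
t 18.2 pos [586.  144.5   6.5] rot [-1.7966e+02 -1.0000e-02 -1.6555e+02] F [  0.9 -11.    0.7] w 11.2
mm [ 58.6 -66.5   1.9] deg [-0.34 -0.01 -0.05] frac [ 0.2345 -0.2659  0.0077] [-0.0019 -0.     -0.0003]
```

View pics/s11.png

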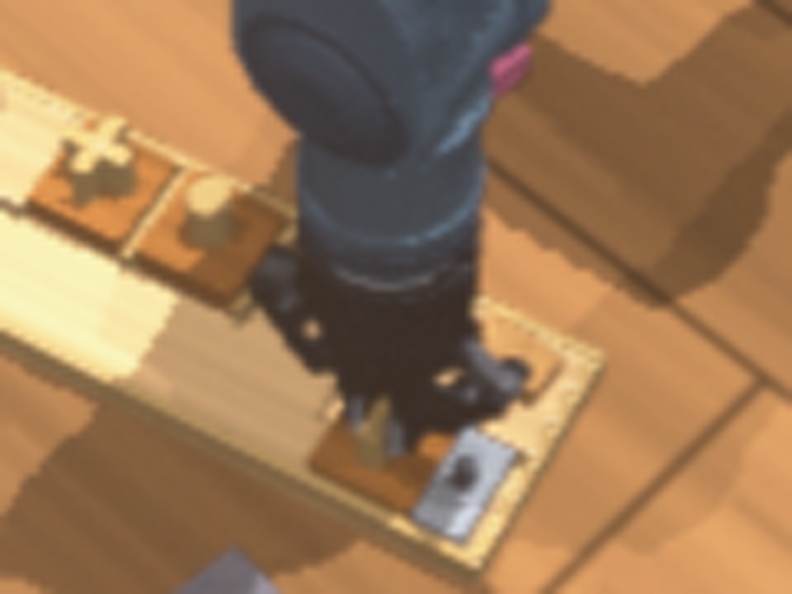

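Request:
{"method": "step_arm", "body": {
  "targets": [
    [[0,-0.005,0],[0,0,0]],
    [[0,-0.01,0],[0,0,0]],
    [[0,-0.01,0],[0,0,0]],
    [[0,-0.01,0],[0,0,0]],
    [[0,-0.01,0],[0,0,0]]
  ]
}}

```text
t: 18.88
ee_pos: [586.0, 144.5, 6.3]
ee_rot: [-179.9, 0.0, -165.5]
ft_force: [0.0, -5.5, -0.2]
gripper_width: 0.132
```

Request:
{"method": "step_arm", "body": {
  "targets": [
    [[0,0,0],[0,0,0]],
    [[0,0,0],[0,0,0]],
    [[0,0,0],[0,0,0]],
    [[0,0,0],[0,0,0]],
    [[0,0,0],[0,0,0]]
  ],
  "grip": 26
}}

```text
t: 19.5
ee_pos: [585.8, 145.3, 6.3]
ee_rot: [180.0, 0.0, -165.5]
ft_force: [0.4, -0.2, -0.3]
gripper_width: 0.308
```

Request:
{"method": "step_arm", "body": {
  "targets": [
    [[0,0,-0.03],[0,0,0]],
    [[0,0,-0.09],[0,0,0]],
    [[0,0,-0.16],[0,0,0]],
    [[0,0,-0.24],[0,0,0]],
    [[0,0,-0.28],[0,0,0]]
  ]
}}

```text
t: 20.12
ee_pos: [587.2, 145.3, 78.7]
ee_rot: [-180.0, 0.2, -165.5]
ft_force: [-0.2, 0.3, 0.5]
gripper_width: 0.308
```

```bash
python3 - <<'E'
from h import *
snap("s12",box=(205,175,120,90))
to(560,7,76,194.5)
E
```

```text
t 20.18 pos [587.6 145.4  79.4] rot [-179.98    0.25 -165.46] F [ 0.1 -0.1  0.6] w 26.2
mm [  61.5 -127.     3.2] deg [-0.02  0.25  0.04] frac [ 0.2458 -0.508   0.0127] [-0.0001  0.0014  0.0002]
```

View pics/s12.png

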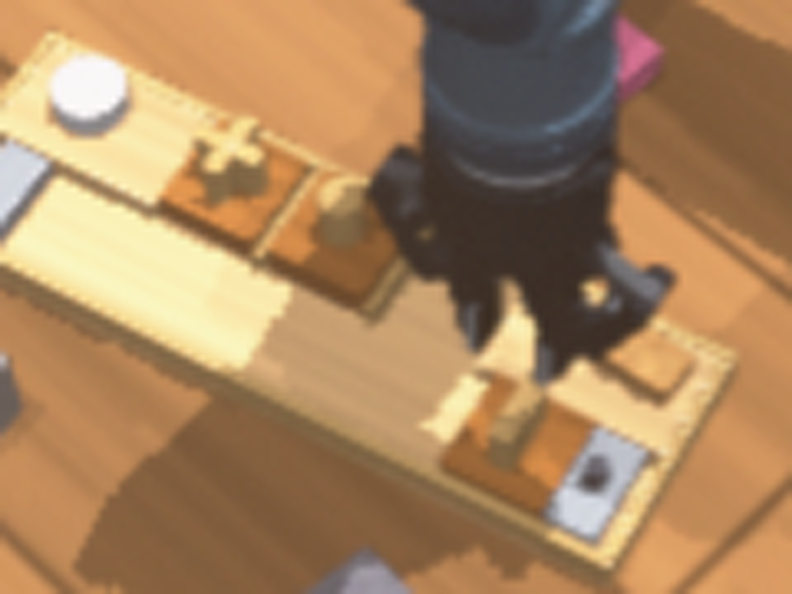

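```bash
python3 - <<'E'
from h import *
to(563.5,6.5,50,194.5)
E
```

```text
t 20.18 pos [587.6 145.4  79.4] rot [-179.98    0.25 -165.46] F [ 0.1 -0.1  0.6] w 26.2
mm [  58.3 -128.4   29.2] deg [-0.02  0.25  0.04] frac [ 0.2332 -0.5134  0.1167] [-0.0001  0.0014  0.0002]
```

Request:
{"method": "step_arm", "body": {
  "targets": [
    [[0.06,-0.14,0],[0,0,0]],
    [[0.12,-0.28,0],[0,0,0]],
    [[0.18,-0.41,0],[0,0,0]],
    [[0.226,-0.514,0],[0,0,0]],
    [[0.226,-0.514,0.04],[0,0,0]]
  ],
  "grip": 40
}}

```text
t: 20.8
ee_pos: [563.8, 4.9, 66.6]
ee_rot: [-180.0, 0.1, -165.6]
ft_force: [-0.0, 0.1, 0.3]
gripper_width: 0.473
```

Request:
{"method": "step_arm", "body": {
  "targets": [
    [[0,0,0.03],[0,0,0]],
    [[0,0,0.06],[0,0,0]],
    [[0,0,0.08],[0,0,0]],
    [[0,0,0.08],[0,0,0]],
    [[0,0,0.08],[0,0,0]]
  ]
}}

```text
t: 21.42
ee_pos: [563.6, 6.8, 46.4]
ee_rot: [-180.0, 0.0, -165.4]
ft_force: [0.5, -0.1, -0.3]
gripper_width: 0.467
```

```bash
python3 - <<'E'
from h import *
snap("s13",box=(205,155,120,90))
to(563.5,6.5,6.3,194.5)
E
```

```text
t 21.48 pos [563.7   6.7  46.5] rot [-1.7999e+02  3.0000e-02 -1.6544e+02] F [-0.2  0.1 -0.5] w 39.9
mm [ 0.3 -0.1 40.2] deg [-0.01  0.03  0.06] frac [ 0.0011 -0.0005  0.1609] [-0.      0.0002  0.0003]
```

View pics/s13.png

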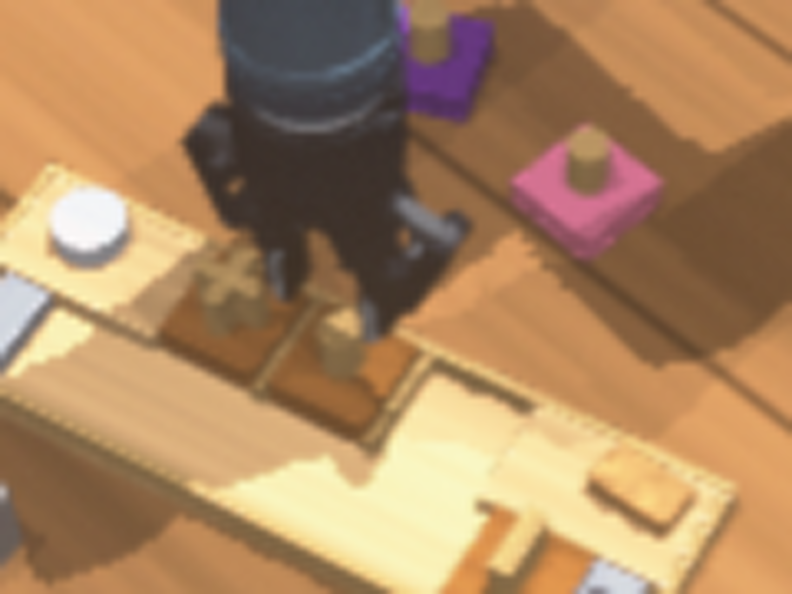

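Request:
{"method": "step_arm", "body": {
  "targets": [
    [[0.004,0.004,0.02],[0,0,0]],
    [[0.004,0.004,0.05],[0,0,0]],
    [[0.004,0.004,0.08],[0,0,0]],
    [[0.004,0.004,0.1],[0,0,0]],
    [[0.004,0.004,0.1],[0,0,0]]
  ]
}}

```text
t: 22.1
ee_pos: [561.6, 7.3, 20.6]
ee_rot: [180.0, -0.1, -165.5]
ft_force: [0.3, 1.0, 0.3]
gripper_width: 0.471
```

```bash
python3 - <<'E'
from h import *
snap("s14",box=(205,165,80,60),f=10)
to(563.5,6.5,6.3,194.5)
E
```

```text
t 22.15 pos [561.9   7.3  21. ] rot [ 1.7999e+02 -3.0000e-02 -1.6546e+02] F [0.9 1.3 0.3] w 40.0
mm [-1.3 -1.1 14.7] deg [ 0.01 -0.03  0.04] frac [-0.0053 -0.0046  0.0587] [ 0.0001 -0.0002  0.0002]
```

View pics/s14.png

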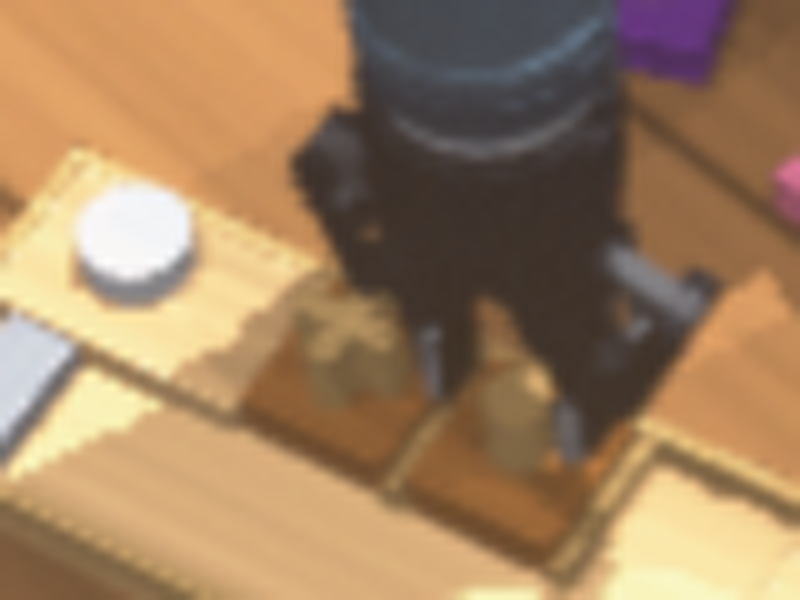

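Request:
{"method": "step_arm", "body": {
  "targets": [
    [[0,0.01,0],[0,0,0]],
    [[0,0.01,0.015],[0,0,0]],
    [[0,0.01,0.035],[0,0,0]],
    [[0,0.01,0.05],[0,0,0]],
    [[0,0.01,0.058],[0,0,0]]
  ]
}}

```text
t: 22.78
ee_pos: [561.2, 9.7, 6.3]
ee_rot: [180.0, -0.0, -165.5]
ft_force: [-0.2, -0.4, -0.3]
gripper_width: 0.467
```

```bash
python3 - <<'E'
from h import *
snap("s15",box=(205,165,80,60),f=10)
to(563.5,6.5,6.3,194.5)
E
```

```text
t 22.82 pos [561.1   9.7   6.1] rot [ 1.7998e+02 -4.0000e-02 -1.6546e+02] F [ 0.7 -0.6 -1.2] w 40.1
mm [-1.5 -3.7 -0.2] deg [ 0.02 -0.04  0.04] frac [-0.0059 -0.0149 -0.0007] [ 0.0001 -0.0002  0.0002]
```

View pics/s15.png

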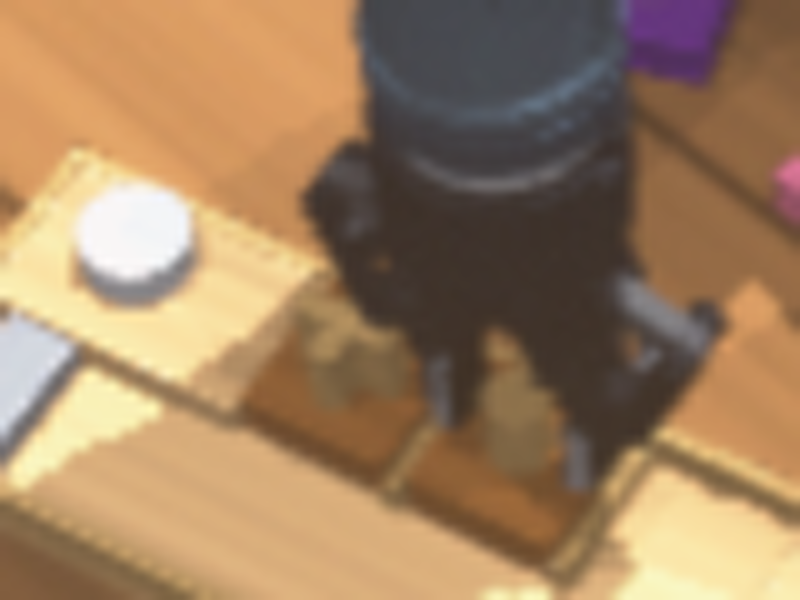

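Request:
{"method": "step_arm", "body": {
  "targets": [
    [[0,0,0],[0,0,0]],
    [[0,0,0],[0,0,0]],
    [[0,0,0],[0,0,0]],
    [[0,0,0],[0,0,0]],
    [[0,0,0],[0,0,0]]
  ],
  "grip": 10,
  "squeeze": 40
}}

```text
t: 23.45
ee_pos: [562.8, 7.0, 7.5]
ee_rot: [-179.7, 0.0, -165.5]
ft_force: [1.2, -6.3, 1.0]
gripper_width: 0.243
```

```bash
python3 - <<'E'
from h import *
snap("s16",box=(205,165,80,60),f=10)
to(563.5,6.5,6.3,194.5)
E
```

```text
t 23.5 pos [562.9   6.9   7.5] rot [-1.7967e+02  5.0000e-02 -1.6555e+02] F [ 0.8 -6.4  0.5] w 20.1
mm [-0.5 -0.6  1.2] deg [-0.33  0.05 -0.05] frac [-0.0021 -0.0023  0.005 ] [-0.0018  0.0003 -0.0003]
```

View pics/s16.png

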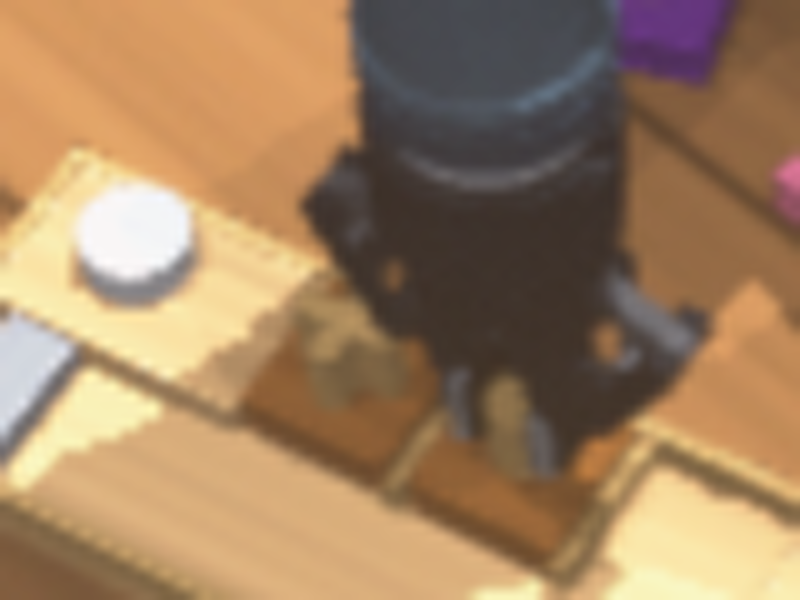

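Request:
{"method": "step_arm", "body": {
  "targets": [
    [[0,-0.005,0],[0,0,0]],
    [[0,-0.01,0],[0,0,0]],
    [[0,-0.014,0],[0,0,0]],
    [[0,-0.014,0],[0,0,0]],
    [[0,-0.014,0],[0,0,0]]
  ]
}}

```text
t: 24.12
ee_pos: [563.0, 6.7, 7.2]
ee_rot: [180.0, 0.1, -165.4]
ft_force: [1.1, -0.1, 4.3]
gripper_width: 0.242
```

Request:
{"method": "step_arm", "body": {
  "targets": [
    [[0,0,-0.003],[0,0,0]],
    [[-0.01,0,-0.003],[0,0,0]],
    [[-0.02,0,-0.003],[0,0,0]],
    [[-0.03,0,-0.003],[0,0,0]],
    [[-0.04,0,-0.003],[0,0,0]]
  ]
}}

```text
t: 24.75
ee_pos: [572.0, 9.1, 7.2]
ee_rot: [180.0, -0.0, -165.4]
ft_force: [0.1, 0.4, 1.1]
gripper_width: 0.24
```

Request:
{"method": "step_arm", "body": {
  "targets": [
    [[-0.02,0,0],[0,0,0]],
    [[-0.04,0,0],[0,0,0]],
    [[-0.06,0,0],[0,0,0]],
    [[-0.08,0,0],[0,0,0]],
    [[-0.1,0,0],[0,0,0]]
  ]
}}

```text
t: 25.38
ee_pos: [596.6, 15.2, 7.4]
ee_rot: [180.0, -0.0, -165.5]
ft_force: [1.0, -0.5, -0.3]
gripper_width: 0.24
```

```bash
python3 - <<'E'
from h import *
snap("s17",box=(205,165,80,60),f=10)
to(563.5,6.5,6.3,194.5)
E
```

```text
t 25.43 pos [597.4  15.3   7.5] rot [ 1.8000e+02  5.0000e-02 -1.6545e+02] F [ 1.2 -0.4 -1.3] w 20.1
mm [35.  -0.   1.2] deg [0.   0.05 0.05] frac [ 0.14   -0.      0.0046] [0.     0.0003 0.0003]
```

View pics/s17.png

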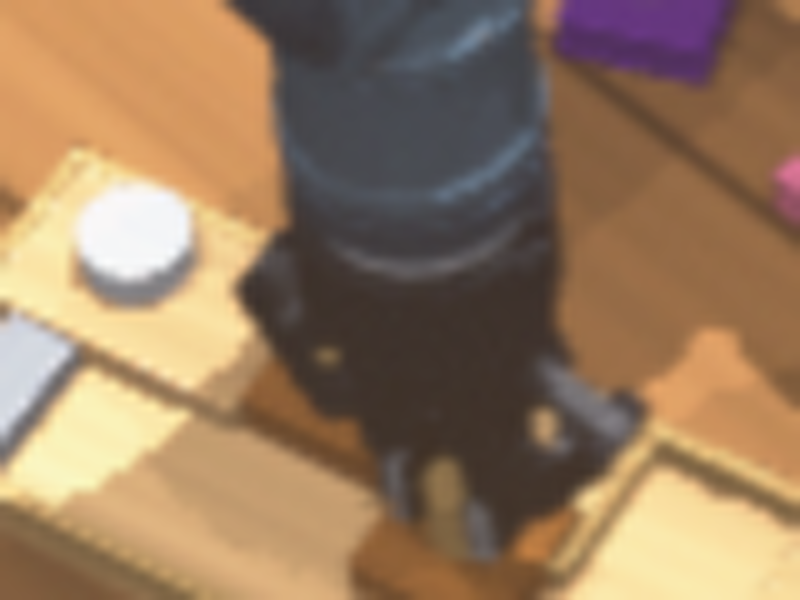

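Request:
{"method": "step_arm", "body": {
  "targets": [
    [[-0.02,0,0],[0,0,0]],
    [[-0.04,0,0],[0,0,0]],
    [[-0.06,0,0],[0,0,0]],
    [[-0.075,0,0],[0,0,0]],
    [[-0.08,0,0],[0,0,0]]
  ]
}}

```text
t: 26.05
ee_pos: [616.0, 20.2, 7.5]
ee_rot: [180.0, 0.0, -165.5]
ft_force: [-0.5, 0.9, -1.0]
gripper_width: 0.237
```

Request:
{"method": "step_arm", "body": {
  "targets": [
    [[-0.002,0,0],[0,0,0]],
    [[-0.004,0,0],[0,0,0]],
    [[-0.006,0,0],[0,0,0]],
    [[-0.008,0,0],[0,0,0]],
    [[-0.008,0,0],[0,0,0]]
  ]
}}

```text
t: 26.68
ee_pos: [617.6, 20.6, 7.5]
ee_rot: [180.0, 0.0, -165.5]
ft_force: [0.1, -0.4, -1.1]
gripper_width: 0.239
```

Request:
{"method": "step_arm", "body": {
  "targets": [
    [[-0.001,0,0],[0,0,0]],
    [[-0.003,0,0],[0,0,0]],
    [[-0.005,0,0],[0,0,0]],
    [[-0.006,0,0],[0,0,0]],
    [[-0.006,0,0],[0,0,0]]
  ]
}}

```text
t: 27.3
ee_pos: [619.1, 21.0, 7.5]
ee_rot: [180.0, 0.0, -165.5]
ft_force: [0.1, -0.4, -0.7]
gripper_width: 0.236
```

Request:
{"method": "step_arm", "body": {
  "targets": [
    [[-0.001,0,0],[0,0,0]],
    [[-0.003,0,0],[0,0,0]],
    [[-0.005,0,0],[0,0,0]],
    [[-0.006,0,0],[0,0,0]],
    [[-0.006,0,0],[0,0,0]]
  ]
}}

```text
t: 27.92
ee_pos: [620.0, 21.3, 7.4]
ee_rot: [180.0, -0.1, -165.5]
ft_force: [-2.2, -1.1, -0.2]
gripper_width: 0.242
```

Request:
{"method": "step_arm", "body": {
  "targets": [
    [[-0.001,0,0],[0,0,0]],
    [[-0.003,0,0],[0,0,0]],
    [[-0.004,0,0],[0,0,0]],
    [[-0.004,0,0],[0,0,0]],
    [[-0.004,0,0],[0,0,0]]
  ]
}}

```text
t: 28.55
ee_pos: [620.1, 21.4, 7.4]
ee_rot: [180.0, -0.1, -165.5]
ft_force: [-5.2, -1.2, 4.2]
gripper_width: 0.239
```

Request:
{"method": "step_arm", "body": {
  "targets": [
    [[0.01,0,0],[0,0,0]],
    [[0.01,0.01,0],[0,0,0]],
    [[0.01,0.03,0],[0,0,0]],
    [[0.01,0.05,0],[0,0,0]],
    [[0.01,0.07,0],[0,0,0]]
  ]
}}

```text
t: 29.18
ee_pos: [614.7, 38.5, 7.5]
ee_rot: [180.0, 0.0, -165.4]
ft_force: [-0.5, -0.6, -1.4]
gripper_width: 0.242
```

Request:
{"method": "step_arm", "body": {
  "targets": [
    [[0,0.02,0],[0,0,0]],
    [[0,0.04,0],[0,0,0]],
    [[0,0.06,0],[0,0,0]],
    [[0,0.08,0],[0,0,0]],
    [[0,0.1,0],[0,0,0]]
  ]
}}

```text
t: 29.8
ee_pos: [608.3, 62.5, 7.5]
ee_rot: [180.0, 0.0, -165.5]
ft_force: [-0.2, -0.1, -0.4]
gripper_width: 0.239
```

Request:
{"method": "step_arm", "body": {
  "targets": [
    [[0,0.02,0],[0,0,0]],
    [[0,0.04,0],[0,0,0]],
    [[0,0.055,0],[0,0,0]],
    [[0,0.065,0],[0,0,0]],
    [[0,0.07,0],[0,0,0]]
  ]
}}

```text
t: 30.42
ee_pos: [604.0, 79.2, 7.5]
ee_rot: [-180.0, 0.0, -165.5]
ft_force: [0.3, 0.3, -0.9]
gripper_width: 0.24
```

```bash
python3 - <<'E'
from h import *
snap("s18",box=(215,185,80,60),f=10)
to(563.5,6.5,6.3,194.5)
E
```

```text
t 30.48 pos [603.9  79.2   7.5] rot [ 179.99    0.   -165.45] F [-0.6  0.2 -0.3] w 20.2
mm [ 57.4 -60.3   1.2] deg [0.01 0.   0.05] frac [ 0.2297 -0.241   0.0048] [0.     0.     0.0003]
```

View pics/s18.png

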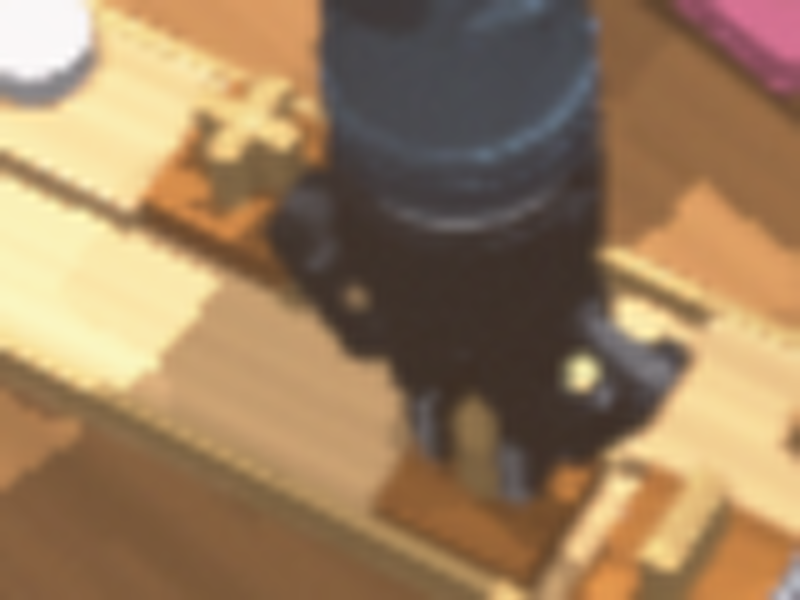

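Request:
{"method": "step_arm", "body": {
  "targets": [
    [[0,0.008,0],[0,0,0]],
    [[0,0.016,0],[0,0,0]],
    [[0,0.024,0],[0,0,0]],
    [[0,0.03,0],[0,0,0]],
    [[0,0.032,0],[0,0,0]]
  ]
}}

```text
t: 31.1
ee_pos: [601.9, 86.9, 7.5]
ee_rot: [180.0, 0.0, -165.4]
ft_force: [0.5, 0.3, -0.9]
gripper_width: 0.239
```

```bash
python3 - <<'E'
from h import *
snap("s19",box=(235,195,80,60),f=10)
E
```

```text
(no output)
```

View pics/s19.png

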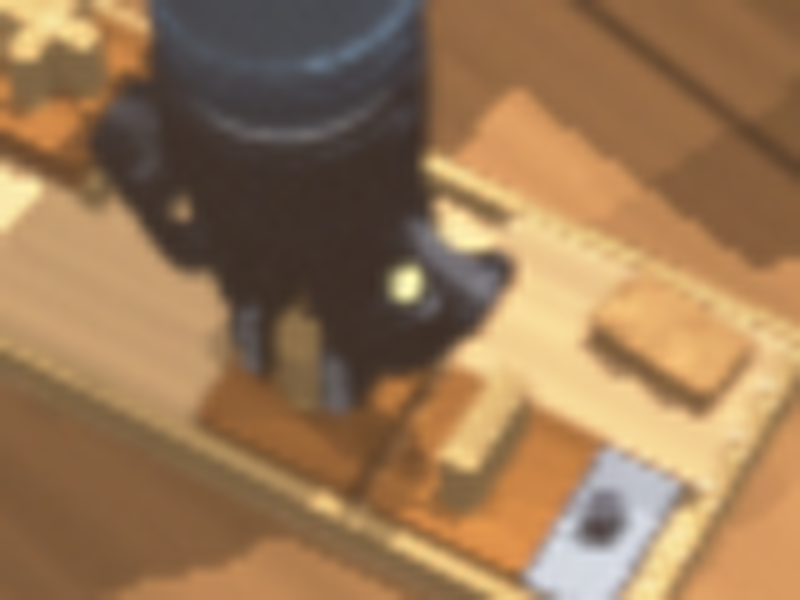

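Request:
{"method": "step_arm", "body": {
  "targets": [
    [[0,0.001,0],[0,0,0]],
    [[0,0.003,0],[0,0,0]],
    [[0,0.005,0],[0,0,0]],
    [[0,0.006,0],[0,0,0]],
    [[0,0.006,0],[0,0,0]]
  ]
}}

```text
t: 31.78
ee_pos: [601.6, 88.3, 7.5]
ee_rot: [180.0, 0.0, -165.5]
ft_force: [1.1, 0.4, -2.1]
gripper_width: 0.239
```

Request:
{"method": "step_arm", "body": {
  "targets": [
    [[0,0.001,0],[0,0,0]],
    [[0,0.003,0],[0,0,0]],
    [[0,0.005,0],[0,0,0]],
    [[0,0.006,0],[0,0,0]],
    [[0,0.006,0],[0,0,0]]
  ]
}}

```text
t: 32.4
ee_pos: [601.2, 89.7, 7.5]
ee_rot: [180.0, -0.0, -165.5]
ft_force: [-0.1, 0.8, -0.5]
gripper_width: 0.244
```

Request:
{"method": "step_arm", "body": {
  "targets": [
    [[0,0.001,0],[0,0,0]],
    [[0,0.003,0],[0,0,0]],
    [[0,0.005,0],[0,0,0]],
    [[0,0.006,0],[0,0,0]],
    [[0,0.006,0],[0,0,0]]
  ]
}}

```text
t: 33.02
ee_pos: [600.8, 91.2, 7.5]
ee_rot: [180.0, -0.0, -165.5]
ft_force: [-0.2, -0.6, -0.5]
gripper_width: 0.242
```

Request:
{"method": "step_arm", "body": {
  "targets": [
    [[0,0.001,0],[0,0,0]],
    [[0,0.003,0],[0,0,0]],
    [[0,0.005,0],[0,0,0]],
    [[0,0.006,0],[0,0,0]],
    [[0,0.006,0],[0,0,0]]
  ]
}}

```text
t: 33.65
ee_pos: [600.6, 92.4, 7.5]
ee_rot: [-180.0, 0.0, -165.5]
ft_force: [-0.9, -1.3, -0.8]
gripper_width: 0.238
```

Request:
{"method": "step_arm", "body": {
  "targets": [
    [[0,0.001,0],[0,0,0]],
    [[0,0.003,0],[0,0,0]],
    [[0,0.005,0],[0,0,0]],
    [[0,0.006,0],[0,0,0]],
    [[0,0.006,0],[0,0,0]]
  ]
}}

```text
t: 34.28
ee_pos: [600.4, 92.5, 7.7]
ee_rot: [-179.8, -0.0, -165.5]
ft_force: [0.4, -6.0, 0.2]
gripper_width: 0.239
```

Request:
{"method": "step_arm", "body": {
  "targets": [
    [[0,0.002,0],[0,0,0]],
    [[0,0.004,0],[0,0,0]],
    [[0,0.006,0],[0,0,0]],
    [[0,0.006,0],[0,0,0]],
    [[0,0.006,0],[0,0,0]]
  ]
}}

```text
t: 34.9
ee_pos: [600.4, 92.5, 7.8]
ee_rot: [-179.7, -0.0, -165.6]
ft_force: [1.3, -8.4, 0.5]
gripper_width: 0.24
```

Request:
{"method": "step_arm", "body": {
  "targets": [
    [[0,0.001,0],[0,0,0]],
    [[0,0.001,0],[0,0,0]],
    [[0,0.001,0],[0,0,0]],
    [[0,0.001,0],[0,0,0]],
    [[0,0.001,0],[0,0,0]]
  ]
}}

```text
t: 35.52
ee_pos: [600.4, 92.5, 7.8]
ee_rot: [-179.6, -0.0, -165.6]
ft_force: [0.5, -10.2, 0.5]
gripper_width: 0.238
```

Hold there once more for a full half second, then relax, let go and rise.

Request:
{"method": "step_arm", "body": {
  "targets": [
    [[0,0.001,0],[0,0,0]],
    [[0,0.001,0],[0,0,0]],
    [[0,0.001,0],[0,0,0]],
    [[0,0.001,0],[0,0,0]],
    [[0,0.001,0],[0,0,0]]
  ]
}}

```text
t: 36.15
ee_pos: [600.4, 92.6, 7.9]
ee_rot: [-179.6, -0.0, -165.6]
ft_force: [0.7, -10.6, -0.0]
gripper_width: 0.239
```

Request:
{"method": "step_arm", "body": {
  "targets": [
    [[0,-0.005,0],[0,0,0]],
    [[0,-0.01,0],[0,0,0]],
    [[0,-0.01,0],[0,0,0]],
    [[0,-0.01,0],[0,0,0]],
    [[0,-0.01,0],[0,0,0]]
  ]
}}

```text
t: 36.78
ee_pos: [600.5, 92.5, 7.7]
ee_rot: [-179.9, 0.0, -165.5]
ft_force: [0.5, -5.9, 0.2]
gripper_width: 0.24
```

Request:
{"method": "step_arm", "body": {
  "targets": [
    [[0,0,0],[0,0,0]],
    [[0,0,0],[0,0,0]],
    [[0,0,0],[0,0,0]],
    [[0,0,0],[0,0,0]],
    [[0,0,0],[0,0,0]]
  ],
  "grip": 36
}}

```text
t: 37.4
ee_pos: [600.2, 93.8, 7.5]
ee_rot: [180.0, 0.0, -165.4]
ft_force: [0.5, 0.9, -0.2]
gripper_width: 0.423
```

Request:
{"method": "step_arm", "body": {
  "targets": [
    [[0,0,-0.03],[0,0,0]],
    [[0,0,-0.09],[0,0,0]],
    [[0,0,-0.16],[0,0,0]],
    [[0,0,-0.24],[0,0,0]],
    [[0,0,-0.32],[0,0,0]]
  ]
}}

```text
t: 38.02
ee_pos: [600.7, 93.6, 89.6]
ee_rot: [-180.0, 0.1, -165.5]
ft_force: [0.1, -0.4, -0.4]
gripper_width: 0.426
```

```bash
python3 - <<'E'
from h import *
snap("s20",box=(205,175,120,90))
to(563.5,6.5,6.3,194.5)
E
```

```text
t 38.08 pos [602.6  93.7  92.5] rot [-179.94    0.34 -165.46] F [0.9 0.7 1.3] w 36.1
mm [ 60.2 -74.5  86. ] deg [-0.06  0.34  0.04] frac [ 0.2409 -0.2981  0.3438] [-0.0003  0.0019  0.0002]
```

View pics/s20.png

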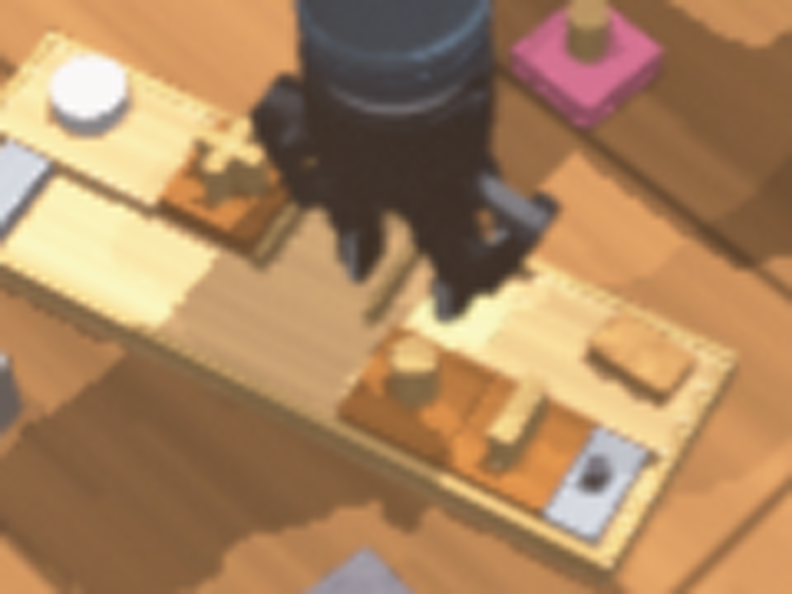

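Request:
{"method": "step_arm", "body": {
  "targets": [
    [[0,0,-0.15],[0,0,0]],
    [[0,0.1,-0.3],[0,0,0]],
    [[0.05,0.3,-0.4],[0,0,0]],
    [[0.1,0.5,-0.4],[0,0,0]],
    [[0.15,0.7,-0.4],[0,0,0]]
  ]
}}

```text
t: 38.7
ee_pos: [519.8, 255.0, 188.8]
ee_rot: [180.0, 0.1, -165.5]
ft_force: [0.6, 0.4, -0.4]
gripper_width: 0.425
```

Request:
{"method": "step_arm", "body": {
  "targets": [
    [[0.1,0.15,0],[0,0,0]],
    [[0.2,0.3,0],[0,0,0]],
    [[0.3,0.4,0],[0,0,0]],
    [[0.3,0.4,0],[0,0,0]],
    [[0.3,0.4,0],[0,0,0]]
  ]
}}

```text
t: 39.33
ee_pos: [422.9, 331.5, 188.0]
ee_rot: [-180.0, 0.1, -165.5]
ft_force: [-0.1, -0.2, 0.8]
gripper_width: 0.421
```

```bash
python3 - <<'E'
from h import *
snap("t21","top",box=(215,145,165,100),f=4.8)
snap("s21",box=(185,165,140,100),f=5.6)
to(563.5,6.5,6.3,194.5)
E
```

```text
t 39.42 pos [423.3 331.1 187.7] rot [ 1.8000e+02  5.0000e-02 -1.6553e+02] F [ 0.9 -0.6 -0.4] w 35.6
mm [ -54.5 -349.3  181.5] deg [ 0.    0.05 -0.03] frac [-0.2181 -1.3972  0.7259] [ 0.      0.0003 -0.0002]
```

View pics/t21.png

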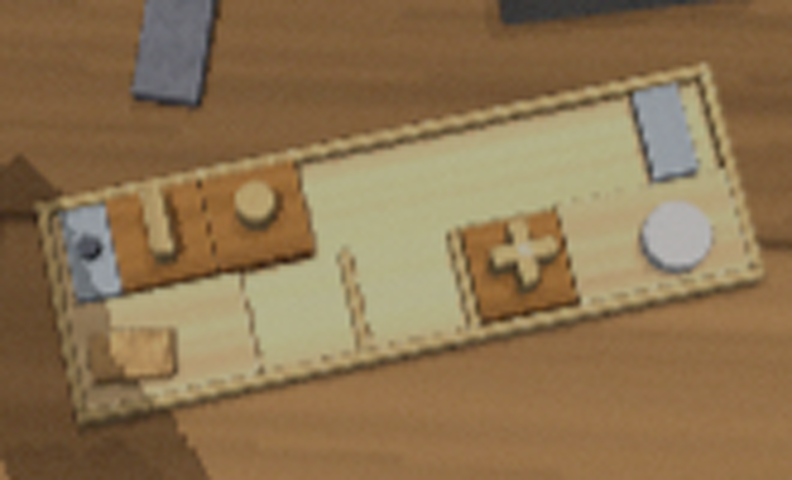

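View pics/s21.png

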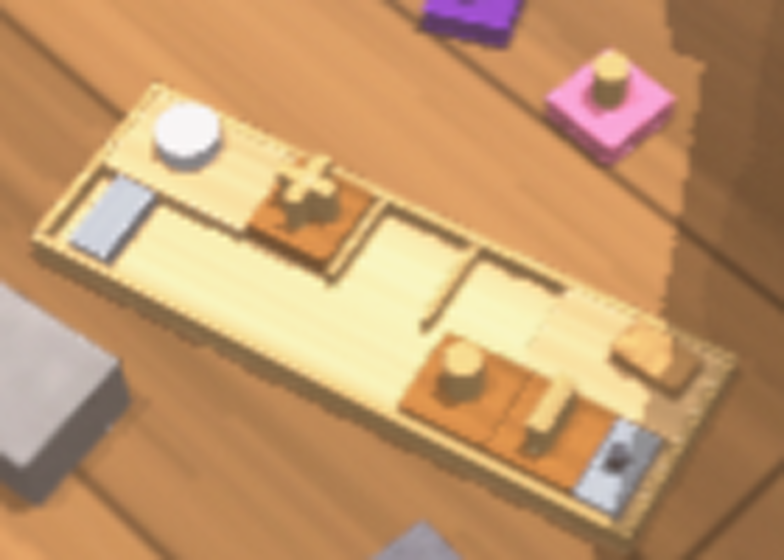

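Both views show the bar block flush against the stop (top zoom, knob at 90,247 and bar at 160,225). The round block is flush behind it (255,205). The cross block, tin and eraser are where they were.

```bash
python3 -c "
from station import arm
print(arm.sign_off())"
```

```text
the job is handed in; nothing more can be done
None
```

The stamp is set up and the job is handed in at about 39 s. The bar block is home against the thumb-screw stop, and the round block is pressed up against it.

- **Bar block:** I slid it out of its bay into the lane and along to the stop. It was pressed there with 9–11 N for over half a second.
- **Round block:** I slid it into the lane the same way and pressed it against the bar block with about 10–11 N for over half a second. Where I gripped the two blocks came out 53.7 mm apart, against the 54 mm expected.
- **Forces:** at the ends of moves I read at most about 11 N against the stop or block and about 6 N against the tray sides. Forces are only reported at the end of each call, so brief peaks in between were not seen.
- **Last checks:** both camera views show the two blocks flush and square in the lane. The cross block, tin and eraser looked unmoved in those close-ups. I did not re-check the rest of the table. The gripper is open and clear of everything.

**What disagreed:**
- The fingertips really sat about 26–28 mm higher than the reported tool height. The first attempt to grip closed above the bar handle without touching it, so I went lower by sight and force.
- The two cameras differed by about 4 mm in y.
- When I gripped the round knob off-centre, it pressed the block sideways against its divider with about 6 N. I relieved that before sliding.

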